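# Pack the instrument modules into one carton

### The job

Pack all four modules (power supply, relay unit, meter and the battery block that already lies askew in the carton) into the carton so that every one stands upright and flat on the carton's floor at once. They are delicate: set each down gently, never drop or bang it, and leave the gauge stand, the bottle and the screwdriver where they are.

Things in the scene. Friction and masses are not known exactly. Their poses are not given: they have to be found in the camera images.
- carton: Open cardboard carton, fixed to the bench; place and yaw vary. Inside 166 (own x) x 136 (own y) x 40 mm deep; walls and floor 5 mm. Origin: centre of its underside. The modules fit side by side with about 10 mm to spare each way, e.g. supply along one 136 mm end, relay beside it along a 166 mm side, meter and battery in the corner left, their 68 mm sides along the carton's y.
- supply_mid (a point): Grey power supply with black vent slots on its long sides. Box 126 (own x) x 50 (own y) x 85 (z) mm, about 550 g. Point: centre of the box, 42.5 mm above its underside. Handle on the middle of its top: 48 mm (own x) x 14 mm (own y), its top 36 mm above the box's; the upper 22 mm is a solid bar, to pinch across the 14 or the 48 mm. Starts upright on the bench; the three there may swap places.
- relay_mid (a point): Cream relay unit with two rows of red terminals on top. Box 106 (own x) x 58 (own y) x 50 (z) mm, about 400 g. Point: centre of the box, 25 mm above its underside. Handle on the middle of its top: 48 mm (own x) x 14 mm (own y), its top 36 mm above the box's; the upper 22 mm is a solid bar, to pinch across the 14 or the 48 mm. Starts upright on the bench; the three there may swap places.
- meter_mid (a point): Tall green meter with a round white dial on its own -y face. Box 68 (own x) x 64 (own y) x 100 (z) mm, about 450 g. Point: centre of the box, 50 mm above its underside. Handle on the middle of its top: 48 mm (own x) x 14 mm (own y), its top 36 mm above the box's; the upper 22 mm is a solid bar, to pinch across the 14 or the 48 mm. Starts upright on the bench; the three there may swap places.
- battery_mid (a point): Small orange battery block with white stripes on its sides. Box 68 (own x) x 38 (own y) x 40 (z) mm, about 280 g. Point: centre of the box, 20 mm above its underside. Handle on the middle of its top: 48 mm (own x) x 14 mm (own y), its top 36 mm above the box's; the upper 22 mm is a solid bar, to pinch across the 14 or the 48 mm. Starts in the carton, flat, askew.
- gauge_stand: Bystander: dial gauge on a steel column, loose. Round base 72 mm across, column 18 mm thick, 237 mm tall in all; the 54 mm gauge reaches 59 mm from the column to its own +x at 185 mm height. Origin: centre of the base's underside.
- can_mid (a point): Bystander: blue bottle with a red cap, loose, 48 mm across, 120 mm tall, standing between the modules. The point is its centre, half-way up.
- screwdriver: Bystander: screwdriver about 180 mm long, lying along its own x, loose. Origin near its middle at bench level.
Things that resemble listed ones, but are neither listed nor needed, are in the scene too. Of the things that look like the part that bears supply_mid, the middle-sized one is meant. Several things look just like the part that bears meter_mid: the one meant starts farthest to the robot's right.

How it is judged:
By the outcome, as a careful person would: the job done as asked, in the order asked, and still so for the second after the job is handed in, with the robot touching nothing.
It also fails if it takes over 72 s, if anything falls off the work surface, if the arm or the gripper's body presses on something with over 40 N, if the wrist force passes 120 N, or if a joint passes its speed limit or range.

### The arm

A 6-joint arm with a two-finger parallel gripper is mounted at the origin on the work surface. World frame = base frame: x ahead of the robot, y to its left, z up, the work surface at z = 0. Lengths are in m, angles in degrees, forces in N, time in s.
With the tool pointing down it reaches from about 0.3 to 0.75 m from the base axis. Payload 8.5 kg.
Tool frame: the origin (TCP) lies between the finger pads; the fingertips stand 19 mm ahead of it and the grasp point (between the pads) is the TCP; z points along the fingers, y is the direction in which the jaws open and shut (so a half turn about z gives the same grasp; the last joint's range is limited). The gripper opens to 85 mm and grips with 20 to 120 N. Pads are 22 mm wide; open, the fingers measure 114 mm over their backs; the gripper's body (76 mm by 85 mm) begins 54 mm behind the grasp point. The pads swing forward as they close: fully open they stand 13 mm farther back than shut.
Start: joints at [60.602, 21.807, 74.336, -0, 83.858, -12.336], TCP at [0.161, 0.526, 0.25] pointing down, gripper open.
Joint ranges: [-178.18, 178.18], [-50.72, 133.34], [12.68, 142.11], [-81.47, 261.47], [9.98, 163.14], [-165.26, 165.26]. Speed limits (degrees/s): [136.94, 136.94, 180, 180, 180, 180].

### API

Orientations are given as a 3x3 rotation matrix whose columns are the frame's x, y, z axes.
In Python, from rig import env gives the robot as it stands.
- The arm moves only by the shell command python3 -m pendant 'ROWS' [OPENING] [FORCE]. ROWS is JSON, a list of rows, each a list of 2 entries, a list of its own where there are three numbers: the shift along the tool's x, y, z scaled (see below), then the turn, a rotation vector about the tool's x, y, z scaled (see below). A call has 1 to 20 rows; each row shifts and turns the commanded pose from where the row before left it, along the tool's axes as they then stand; what a row does not reach is not made up. The controller multiplies each number of a shift by 0.1 m and each number of a turn by pi/2 rad. A row lasts 1/8 s, in which the tool goes at most 62.5 mm and 10.7 degrees, less where a joint would pass 70% of its speed; a pose out of reach is approached as far as the arm can. A call with a number of a shift or a turn outside -1 to 1 is refused whole. A call with a gripper value outside its range is refused whole. OPENING is the gripper command: -1 is shut, 1 is fully open, values between are in proportion, set as the call begins (- or left out, the last holds). The fingers move at their own pace and stop on an object; FORCE is the grip in N (left out, the last holds). Time passes only in rows, so rows that do not move let the fingers close. It gives the time, the measured TCP pose, the force and the opening at its end, in the units of the state.
- env.observe(): the state, without advancing time (a new reading comes with each control period).
- env.get_image(name): name is "side" or "top"; returns a dict with "image" (384x512x3 uint8, red, green, blue), "K" (3x3 intrinsics, pixels), "distortion" ([k1, k2, p1, p2, k3] as OpenCV has them; the pictures are not rectified), "R" (3x3) and "t" (3): a world point X has camera coordinates R X + t. Camera axes: x right, y down, z forward; pixel columns grow to the right and rows downward; lengths in m; the calibration is good to about 2 mm. A picture is of the moment at which its call begins. There is no depth.
- env.close_job(): hands the job in, once; it reports no verdict.
The state is a dict: "time_s": time; "q": joint angles; "qvel": joint speeds; "joint_efforts": joint torques, N m; "position": TCP position; "tool_rot": TCP orientation; "ft_force": force on the tool from outside, world axes, zero at the start; "wrist_torque": the same for the moment, N m; "grip_width": finger opening in m.
Only numpy, scipy, OpenCV 4.12 (cv2) and the standard library are available. Lean on these libraries where they do the work, as an engineer would, in place of code of your own. Each camera call takes 0.05 s, during which the arm holds its last target.

## Working session

There is one attempt and no reset: what is moved stays moved. The work goes in short steps, Python scripts to look and compute and a shell command to move; the robot and the scene stay as the last step left them, time stands still between calls to the robot, and variables do not carry over. Pictures are saved under pics/ and viewed, and the job is handed in when it is done.

```bash
ls; mkdir -p pics; python3 - <<'E'
from rig import env
import cv2
s=env.observe(); print({k:s[k] for k in('time_s','position','tool_rot','grip_width','ft_force')})
for n in('side','top'):
    d=env.get_image(n); cv2.imwrite(f'pics/{n}0.png',d['image'][:,:,::-1]); 
    print(n,d['K'],d['distortion'],d['R'],d['t'])
E
```

```text
pics
{'time_s': 0.0, 'position': array([0.16126665, 0.5255538 , 0.24969151]), 'tool_rot': array([[-9.55971943e-01,  2.93457160e-01, -7.34999397e-04],
       [ 2.93457904e-01,  9.55971118e-01, -1.29634126e-03],
       [ 3.22217571e-04, -1.45495725e-03, -9.99998890e-01]]), 'grip_width': 0.08536566657791475, 'ft_force': array([-0.24977348,  0.69148384,  0.58544009])}
side [[445.38440647   0.         251.17643233]
 [  0.         445.38440647 187.70708756]
 [  0.           0.           1.        ]] [-0.10361827  0.          0.          0.          0.        ] [[ 0.99781772 -0.06512819  0.01086843]
 [-0.02429213 -0.51514892 -0.85675637]
 [ 0.06139785  0.85462267 -0.51560682]] [-0.58644603  0.07110869  1.2936142 ]
top [[473.4704018    0.         253.66123406]
 [  0.         473.4704018  196.35510754]
 [  0.           0.           1.        ]] [-0.02986962  0.          0.          0.          0.        ] [[ 0.01930451 -0.99957836  0.02168964]
 [-0.98282766 -0.02295389 -0.1830926 ]
 [ 0.18351327 -0.01778267 -0.98285638]] [-0.04606479  0.58228221  1.42760981]
```

View pics/side0.png

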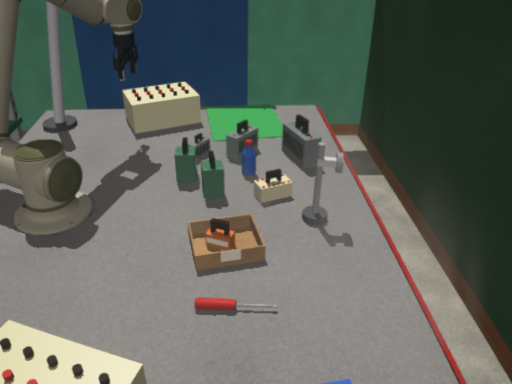

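View pics/top0.png

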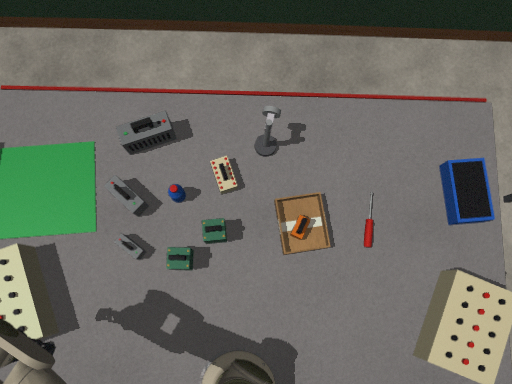

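```bash
cat > h.py <<'E'
from rig import env
import cv2, numpy as np
def grab(n):
    d=env.get_image(n); d['n']=n; d['image']=np.ascontiguousarray(d['image']); return d
def ray(d,uv):
    uv=np.asarray(uv,float).reshape(-1,1,2)
    p=cv2.undistortPoints(uv,d['K'],np.array(d['distortion'])).reshape(-1,2)
    R=np.array(d['R']); c=-R.T@np.array(d['t'])
    return c,np.c_[p,np.ones(len(p))]@R
def onz(d,uv,z):
    c,r=ray(d,uv); s=(z-c[2])/r[:,2]; return c+r*s[:,None]
def proj(d,X):
    R=np.array(d['R'])
    return cv2.projectPoints(np.asarray(X,float).reshape(-1,1,3),cv2.Rodrigues(R)[0],np.array(d['t']),d['K'],np.array(d['distortion']))[0].reshape(-1,2)
def two(d1,u1,d2,u2):
    c1,r1=ray(d1,u1); c2,r2=ray(d2,u2); r1=r1[0]/np.linalg.norm(r1[0]); r2=r2[0]/np.linalg.norm(r2[0])
    s=np.linalg.lstsq(np.c_[r1,-r2],c2-c1,rcond=None)[0]
    a=c1+s[0]*r1;b=c2+s[1]*r2; return (a+b)/2,np.linalg.norm(a-b)
def crop(d,x0,y0,x1,y1,k,fn):
    im=cv2.resize(d['image'][y0:y1,x0:x1],None,fx=k,fy=k,interpolation=cv2.INTER_CUBIC)[:,:,::-1].copy()
    for x in range((x0//10+1)*10,x1,10): cv2.line(im,((x-x0)*k,0),((x-x0)*k,6),(0,255,255),1); cv2.putText(im,str(x),((x-x0)*k+1,16),0,.35,(0,255,255),1)
    for y in range((y0//10+1)*10,y1,10): cv2.line(im,(0,(y-y0)*k),(6,(y-y0)*k),(0,255,255),1); cv2.putText(im,str(y),(8,(y-y0)*k+4),0,.35,(0,255,255),1)
    cv2.imwrite(fn,im)
E
python3 - <<'E'
from h import *
t=grab('top'); s=grab('side')
np.save('pics/t.npy',t['image']);np.save('pics/s.npy',s['image'])
crop(t,95,105,245,275,3,'pics/tc1.png'); 
crop(t,200,140,350,262,5,'pics/tc2.png')
crop(s,165,95,355,275,4,'pics/sc1.png')
E
```

```text
(no output)
```

View pics/tc1.png

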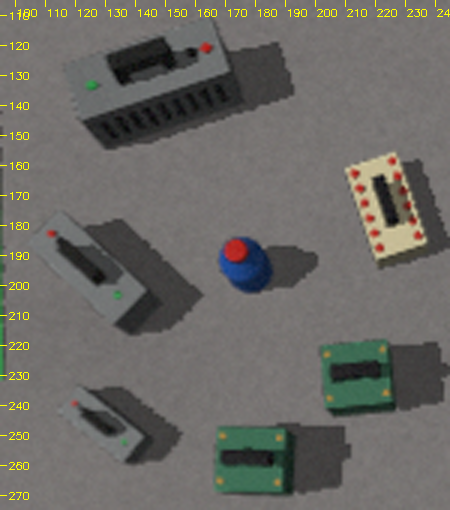

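View pics/tc2.png

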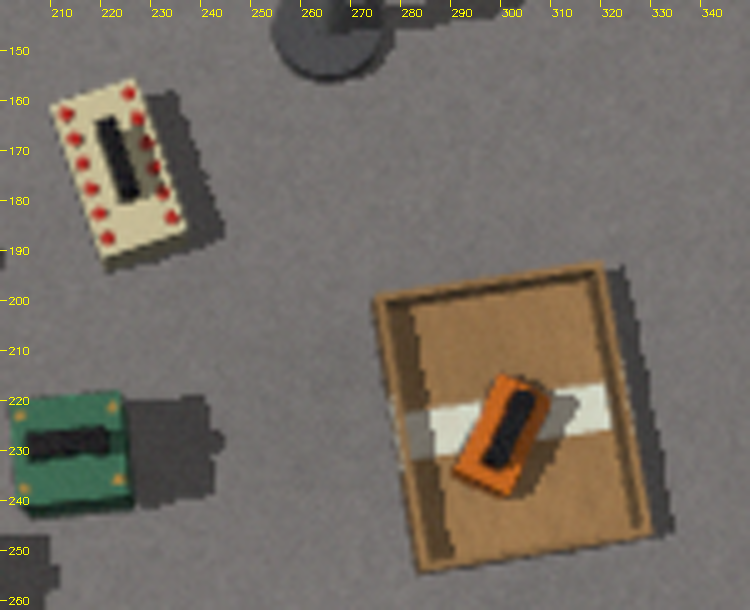

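View pics/sc1.png

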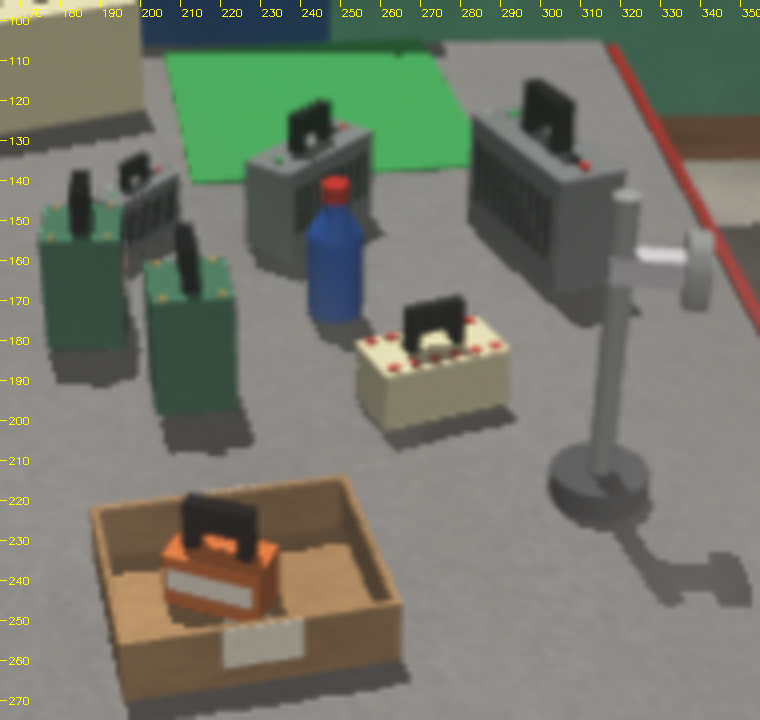

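```bash
python3 - <<'E'
from h import *
t=grab('top'); s=grab('side')
crop(t,95,165,155,225,10,'pics/tc3.png')
def mask(im,f):
    hsv=cv2.cvtColor(im,cv2.COLOR_RGB2HSV).astype(int); return f(hsv[...,0],hsv[...,1],hsv[...,2]).astype(np.uint8)
for name,f in dict(cream=lambda h,s,v:(h>15)&(h<35)&(s>40)&(v>150),green=lambda h,s,v:(h>65)&(h<90)&(s>70)&(v>60),orange=lambda h,s,v:(h<14)&(s>180)&(v>120),carton=lambda h,s,v:(h>9)&(h<20)&(s>90)&(v>90)).items():
    m=mask(t['image'],f); n,l,st,c=cv2.connectedComponentsWithStats(m)
    for i in range(1,n):
        if st[i,4]>150: print(name,st[i],c[i].round(1))
m=mask(t['image'],lambda h,s,v:(v<50))
n,l,st,c=cv2.connectedComponentsWithStats(m)
for i in range(1,n):
    if 30<st[i,4]<400: print('dark',st[i],c[i].round(1))
E
```

```text
cream [210 156  27  35 298] [222.2 174.1]
cream [290 226  35  26 285] [307.6 241.5]
cream [   0  243   43   96 2206] [ 17.1 293.4]
cream [ 428  270   84  114 5911] [472.8 328.9]
cream [  0 337  32  28 280] [ 14.3 351.4]
cream [202 365  20  19 222] [211.  374.3]
green [   0  141   96   98 8592] [ 47.1 189.7]
green [202 218  24  23 335] [213.3 229.8]
green [167 247  24  22 353] [178.  258.1]
orange [   1   86  434   13 1024] [214.5  91.8]
orange [364 219   9  28 183] [367.9 232.8]
carton [ 275  192   55   62 1917] [303.4 223.3]
dark [131 118  23  15 190] [141.7 124.3]
dark [268 140   8   6  31] [272.  142.5]
dark [220 164   8  16  54] [223.3 171.4]
dark [114 184  17  16  82] [121.8 191.7]
dark [504 194   8   8  51] [507.7 197.8]
dark [134 201  15  15  97] [141.3 208.6]
dark [297 218  10  15  61] [301.8 225.1]
dark [206 225  16   7  84] [213.5 228.2]
dark [205 239  22   4  38] [215.3 240.7]
dark [123 241  11   9  36] [127.6 245.2]
dark [137 249   9  10  33] [141.5 254.2]
dark [189 249   5  20  59] [191.2 258.8]
dark [169 255  18   5  82] [177.5 256.9]
dark [  0 319  27  21 262] [  9.8 329.8]
dark [ 28 338  27  18 169] [ 44.6 345.5]
dark [234 359  39  25 318] [253.8 369.5]
```

View pics/tc3.png

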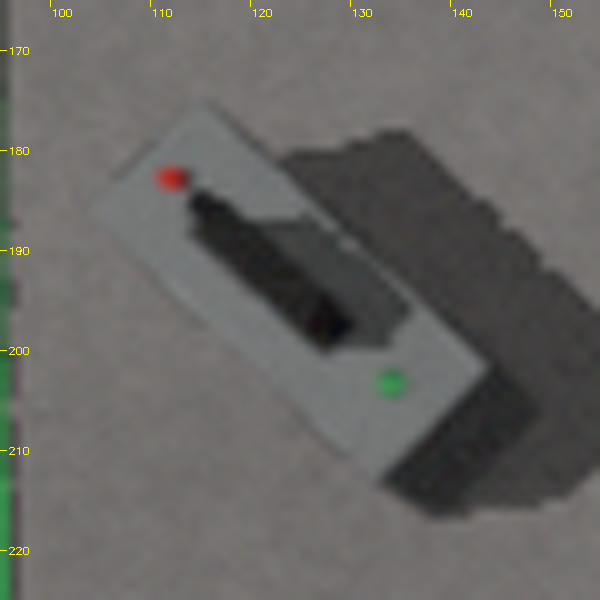

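```bash
cat > q.py <<'E'
from h import *
def quad(d,name,c,z):
    P=onz(d,c,z)[:,:2]; r=cv2.minAreaRect((P*1000).astype(np.float32))
    e=[np.linalg.norm(P[i]-P[(i+1)%4])*1000 for i in range(4)]
    a=[np.degrees(np.arctan2(*(P[(i+1)%4]-P[i])[::-1])) for i in range(4)]
    print(name,'ctr',(P.mean(0)*1000).round(1),'edges',np.round(e,1),'ang',np.round(a,1))
E
python3 - <<'E'
from q import *
t=grab('top'); 
quad(t,'supply',[(115,175.3),(104,185.3),(132.5,213),(143.5,202)],.085)
quad(t,'relay',[(210,161),(227,155.6),(237.6,186),(221,191.6)],.05)
quad(t,'meter',[(202,219.6),(224.4,218.4),(226,238.4),(204.6,240.6)],.1)
quad(t,'batt',[(300,215),(310,220),(302,239.4),(290.6,234.4)],.045)
quad(t,'carton',[(275,199.4),(320.4,192.6),(330.4,247),(283.6,254.6)],.045)
E
```

```text
supply ctr [576.  364.2] edges [ 44.9 125.   46.6 123.3] ang [ 135.7 -132.   -42.1   48.8]
relay ctr [655.4  61.9] edges [ 56.7 104.6  55.1 105.4] ang [ -70.3 -159.7  110.4   21.2]
meter ctr [472.  83.] edges [67.2 60.3 63.9 63.6] ang [ -85.6 -173.7   97.1    9.2]
batt ctr [ 490.5 -182.4] edges [34.9 66.2 38.5 68.2] ang [-115.7  157.8   67.4  -25.4]
carton ctr [ 503.4 -187.7] edges [145.9 173.9 147.6 174.7] ang [ -80.  -170.   100.3    9.4]
```

```bash
python3 - <<'E'
from q import *
t=grab('top'); s=grab('side')
for d in(t,s): print('cam',(-np.array(d['R']).T@d['t']).round(3))
o=.4
T={'supply':([(115,175.3),(104,185.3),(132.5,213),(143.5,202)],.085),'relay':([(210,161),(227,155.6),(237.6,186),(221,191.6)],.05),'meter':([(202,219.6),(224.4,218.4),(226,238.4),(204.6,240.6)],.1),'batt':([(300,215),(310,220),(302,239.4),(290.6,234.4)],.045),'carton':([(275,199.4),(320.4,192.6),(330.4,247),(283.6,254.6)],.045)}
for k,(c,z) in T.items(): quad(t,k,np.array(c)-o,z)
# hull of carton
hsv=cv2.cvtColor(t['image'],cv2.COLOR_RGB2HSV).astype(int)
m=((hsv[...,0]>8)&(hsv[...,0]<22)&(hsv[...,1]>60)&(hsv[...,2]>60)).astype(np.uint8)
n,l,st,c=cv2.connectedComponentsWithStats(m); i=l[223,290]if l[223,290] else np.argmax([0 if not(270<c[j][0]<330 and 200<c[j][1]<250) else st[j,4] for j in range(n)])
p=np.argwhere(l==i)[:,::-1].astype(float)
P=(onz(t,p,.045)[:,:2]*1000).astype(np.float32); r=cv2.minAreaRect(P); print('carton rect',r)
# handle tops from dark comps
for nm,(u0,v0,u1,v1),z in(('relay',(216,160,230,182),.086),('meter',(203,222,225,234),.136),('batt',(295,214,307,236),.081),('supply',(110,181,133,202),.121)):
    sub=t['image'][v0:v1,u0:u1].max(2)<45
    q=np.argwhere(sub)[:,::-1]+[u0,v0]
    P=(onz(t,q,z)[:,:2]*1000).astype(np.float32); print(nm,len(q),'dark rect',cv2.minAreaRect(P))
# overlay check in side view
im=s['image'][:,:,::-1].copy()
for k,(c,z) in T.items():
    P=onz(t,np.array(c)-o,z); 
    for zz in(z,0 if k!='batt' else .005):
        Q=P.copy();Q[:,2]=zz; 
        # x4
        uv=proj(s,Q); 
        cv2.polylines(im,[np.round(uv*16).astype(int)],True,(0,255,255),1,cv2.LINE_AA,4)
cv2.imwrite('pics/ov.png',cv2.resize(im[95:275,165:355],None,fx=4,fy=4,interpolation=cv2.INTER_CUBIC))
E
```

```text
cam [ 0.311 -0.007  1.511]
cam [ 0.507 -1.107  0.734]
supply ctr [577.2 365.5] edges [ 45.  125.1  46.6 123.4] ang [ 135.7 -132.   -42.1   48.8]
relay ctr [656.7  63.2] edges [ 56.8 104.7  55.1 105.4] ang [ -70.3 -159.7  110.4   21.2]
meter ctr [473.2  84.3] edges [67.2 60.3 63.9 63.6] ang [ -85.6 -173.7   97.1    9.2]
batt ctr [ 491.8 -181.1] edges [34.9 66.2 38.5 68.2] ang [-115.7  157.8   67.4  -25.4]
carton ctr [ 504.6 -186.4] edges [145.9 173.9 147.7 174.8] ang [ -80.  -170.   100.3    9.4]
carton rect ((505.607177734375, -185.75144958496094), (178.0281982421875, 150.75120544433594), 10.023770332336426)
relay 54 dark rect ((653.50732421875, 62.16638946533203), (51.16302490234375, 10.014941215515137), 21.25078582763672)
meter 77 dark rect ((471.13311767578125, 83.08197021484375), (14.852713584899902, 44.53275680541992), 6.0595927238464355)
batt 59 dark rect ((492.0195617675781, -180.91781616210938), (11.064651489257812, 49.614784240722656), 65.85023498535156)
supply 75 dark rect ((576.1327514648438, 361.9239196777344), (61.01762771606445, 11.614885330200195), 50.771766662597656)
```

View pics/ov.png

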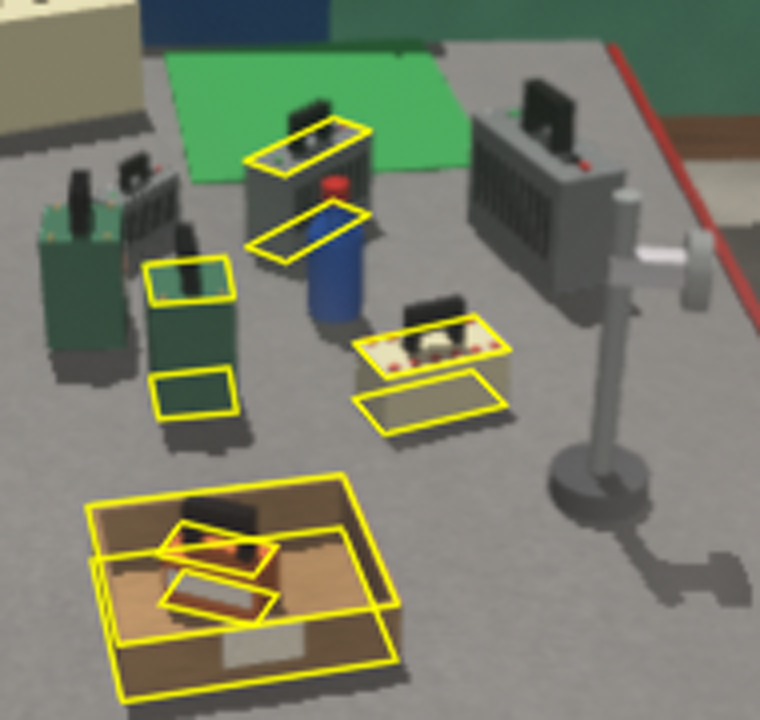

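```bash
cat > go.py <<'E'
import sys
from h import *
# usage: go x y z(mm) jaw(deg)
x,y,z,j=map(float,sys.argv[1:5])
s=env.observe(); R=np.array(s['tool_rot']);p=np.array(s['position'])
cur=np.degrees(np.arctan2(R[1,1],R[0,1])); d=(j-cur+90)%180-90
th=np.radians(-d)  # about tool z
Rz=cv2.Rodrigues(np.array([0,0,th]))[0]; Rn=R@Rz
dw=np.array([x,y,z])/1000-p
print('t',round(s['time_s'],2),'pos',(p*1000).round(1),'jaw',cur.round(1),'tilt',R[:2,2].round(4),'w',round(s['grip_width'],4),'F',np.round(s['ft_force'],1),'T',np.round(s['wrist_torque'],2),'q',np.round(s['q']))
print('turn first:',(-d/90).round(4),'then shift',(Rn.T@dw*10).round(3),'| shift no turn',(R.T@dw*10).round(3))
E
python3 go.py 492 -181 200 66; python3 go.py 492 -181 200 65.9
```

```text
t 0.45 pos [161.4 525.8 250.3] jaw 72.9 tilt [-0.0001 -0.0001] w 0.0853 F [ 0.9 -0.8 -0.1] T [-0.01  0.02  0.03] q [ 61.  22.  74.  -0.  84. -12.]
turn first: 0.0771 then shift [-5.895 -5.112  0.503] | shift no turn [-5.234 -5.786  0.503]
t 0.45 pos [161.4 525.8 250.3] jaw 72.9 tilt [-0.0001 -0.0001] w 0.0853 F [ 0.9 -0.8 -0.1] T [-0.01  0.02  0.03] q [ 61.  22.  74.  -0.  84. -12.]
turn first: 0.0782 then shift [-5.904 -5.101  0.503] | shift no turn [-5.234 -5.786  0.503]
```

Possible confusions (top view pixels):
- **Supplies:** large (147,132), middle (128,196), small (130,245). I choose (128,196), which measures 125x46 mm.
- **Meters:** (180,258) and (213,230). I choose (213,230), the farther right.
- **Relay:** the small cream one at (224,173). The big cream boxes at (17,293) and (472,329) are decoys.
- **Battery:** orange, at (300,227).

The close crops confirm these choices.

```bash
python3 -m pendant '[[[0,0,0],[0,0,0.077]],[[-0.2,-0.17,0.02],[0,0,0]],[[-0.4,-0.34,0.03],[0,0,0]],[[-0.4,-0.34,0.03],[0,0,0]],[[-0.4,-0.34,0.03],[0,0,0]],[[-0.4,-0.35,0.03],[0,0,0]],[[-0.4,-0.35,0.03],[0,0,0]],[[-0.4,-0.35,0.03],[0,0,0]],[[-0.4,-0.35,0.03],[0,0,0]],[[-0.4,-0.35,0.03],[0,0,0]],[[-0.4,-0.35,0.03],[0,0,0]],[[-0.4,-0.35,0.03],[0,0,0]],[[-0.4,-0.35,0.03],[0,0,0]],[[-0.4,-0.35,0.03],[0,0,0]],[[-0.4,-0.35,0.03],[0,0,0]],[[-0.3,-0.27,0.04],[0,0,0]],[[-0.2,-0.1,0.05],[0,0,0]],[[0,0,0],[0,0,0]]]' -0.1 40; python3 go.py 492 -181 200 66
```

```text
time_s: 2.7
position: [0.4949, -0.1773, 0.1997]
tool_rot: [[-0.913, 0.408, -0.001], [0.408, 0.913, 0.001], [0.001, 0.0, -1.0]]
ft_force: [-0.4, -0.1, 0.1]
grip_width: 0.0383
t 2.7 pos [ 494.9 -177.3  199.7] jaw 65.9 tilt [-0.0008  0.0005] w 0.0383 F [-0.4 -0.1  0.1] T [-0.    0.09  0.01] q [-33.  22.  83.   0.  75. -99.]
turn first: -0.0008 then shift [ 0.011 -0.046 -0.003] | shift no turn [ 0.011 -0.046 -0.003]
```

```bash
python3 -m pendant '[[[0.01,-0.046,0.2],[0,0,0]],[[0,0,0.3],[0,0,0]],[[0,0,0.3],[0,0,0]],[[0,0,0.25],[0,0,0]],[[0,0,0.14],[0,0,0]],[[0,0,0.07],[0,0,0]],[[0,0,0.03],[0,0,0]],[[0,0,0],[0,0,0]]]' -; python3 go.py 492 -181 71 66; python3 - <<'E'
from h import *
s=grab('side');crop(s,185,170,270,275,7,'pics/s1.png')
E
```

```text
time_s: 3.7
position: [0.492, -0.1803, 0.0718]
tool_rot: [[-0.914, 0.407, 0.001], [0.407, 0.914, -0.0], [-0.001, -0.0, -1.0]]
ft_force: [0.3, -0.2, 0.3]
grip_width: 0.0385
t 3.7 pos [ 492.  -180.3   71.8] jaw 66.0 tilt [ 0.0007 -0.0005] w 0.0385 F [ 0.3 -0.2  0.3] T [-0.02  0.   -0.01] q [-33.  31.  93.  -0.  56. -99.]
turn first: 0.0001 then shift [-0.003 -0.007  0.008] | shift no turn [-0.003 -0.007  0.008]
```

View pics/s1.png

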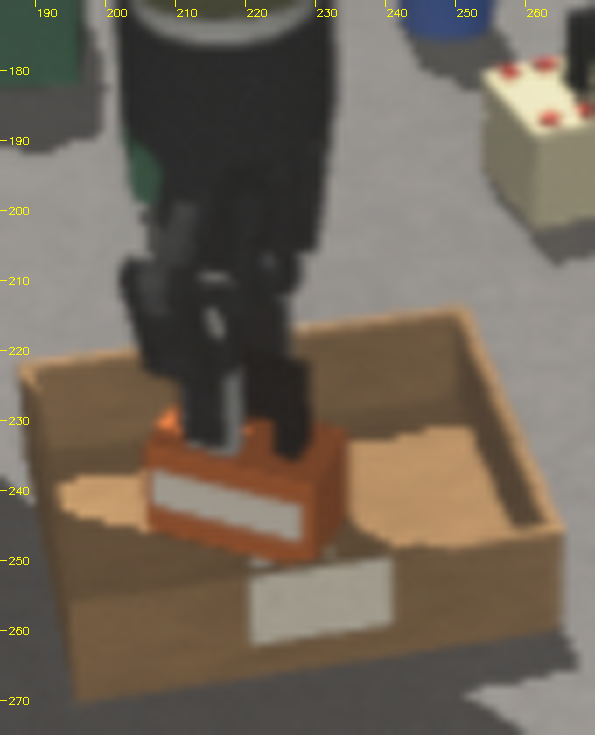

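The fingers straddle the battery handle around (215,225). I'll close the gripper and lift.

```bash
python3 -m pendant '[[[0,0,0],[0,0,0]],[[0,0,0],[0,0,0]],[[0,0,0],[0,0,0]],[[0,0,0],[0,0,0]],[[0,0,0],[0,0,0]]]' -1 50; python3 -m pendant '[[[0,0,-0.03],[0,0,0]],[[0,0,-0.1],[0,0,0]],[[0,0,-0.15],[0,0,0]],[[0,0,-0.15],[0,0,0]],[[0,0,-0.07],[0,0,0]],[[0,0,0],[0,0,0]]]'; python3 go.py 507.2 -155 120 9.9
```

```text
time_s: 4.38
position: [0.492, -0.1804, 0.0716]
tool_rot: [[-0.914, 0.407, 0.0], [0.407, 0.914, -0.0], [-0.001, -0.0, -1.0]]
ft_force: [-1.3, -0.6, 5.5]
grip_width: 0.0133
time_s: 5.12
position: [0.4919, -0.1802, 0.1216]
tool_rot: [[-0.914, 0.407, 0.001], [0.407, 0.914, -0.0], [-0.001, -0.0, -1.0]]
ft_force: [-0.8, -0.4, -3.4]
grip_width: 0.0132
t 5.12 pos [ 491.9 -180.2  121.6] jaw 66.0 tilt [ 0.0005 -0.0003] w 0.0132 F [-0.8 -0.4 -3.4] T [-0.04 -0.    0.04] q [-33.  27.  90.   0.  63. -99.]
turn first: 0.6235 then shift [0.222 0.194 0.016] | shift no turn [-0.037  0.292  0.016]
```

```bash
python3 -m pendant '[[[0,0,0],[0,0,0.1]],[[0,0,0],[0,0,0.11]],[[0,0,0],[0,0,0.11]],[[0,0,0],[0,0,0.11]],[[0,0,0],[0,0,0.11]],[[0.07,0.06,0],[0,0,0.083]],[[0.1,0.09,0],[0,0,0]],[[0.05,0.045,0],[0,0,0]],[[0,0,0],[0,0,0]],[[0,0,0],[0,0,0]]]'; python3 go.py 507.2 -155 120 9.9; python3 - <<'E'
from h import *
t=grab('top');crop(t,260,180,340,260,9,'pics/t2.png')
E
```

```text
time_s: 6.38
position: [0.5061, -0.1547, 0.1212]
tool_rot: [[-0.173, 0.985, -0.0], [0.985, 0.173, -0.0], [-0.0, -0.0, -1.0]]
ft_force: [0.4, -1.1, -2.3]
grip_width: 0.0132
t 6.38 pos [ 506.1 -154.7  121.2] jaw 10.0 tilt [-0.0002 -0.0001] w 0.0132 F [ 0.4 -1.1 -2.3] T [ 0.02 -0.02 -0.08] q [-30.  27.  89.  -0.  64. -40.]
turn first: 0.0009 then shift [-0.005  0.01   0.012] | shift no turn [-0.005  0.01   0.012]
```

View pics/t2.png

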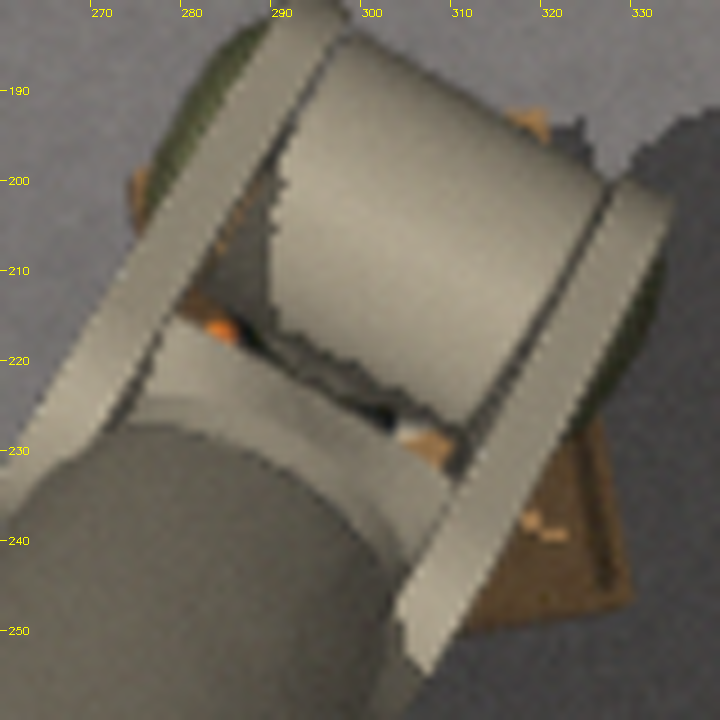

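```bash
python3 -m pendant '[[[-0.005,0.01,0.08],[0,0,0]],[[0,0,0.12],[0,0,0]],[[0,0,0.12],[0,0,0]],[[0,0,0.06],[0,0,0]],[[0,0,0.04],[0,0,0]],[[0,0,0.03],[0,0,0]],[[0,0,0.015],[0,0,0]],[[0,0,0.01],[0,0,0]],[[0,0,0.01],[0,0,0]]]'; python3 -m pendant '[[[0,0,0.01],[0,0,0]],[[0,0,0],[0,0,0]]]'; python3 go.py 507.2 -155 71.5 9.9
```

```text
time_s: 7.55
position: [0.5073, -0.155, 0.0729]
tool_rot: [[-0.173, 0.985, 0.0], [0.985, 0.173, -0.0], [-0.0, 0.0, -1.0]]
ft_force: [-0.4, -0.0, -2.9]
grip_width: 0.0133
time_s: 7.8
position: [0.5073, -0.1549, 0.0718]
tool_rot: [[-0.173, 0.985, -0.0], [0.985, 0.173, 0.0], [0.0, -0.0, -1.0]]
ft_force: [0.0, 0.9, -2.8]
grip_width: 0.0131
t 7.8 pos [ 507.3 -154.9   71.8] jaw 9.9 tilt [-0.0001  0.    ] w 0.0131 F [ 0.   0.9 -2.8] T [ 0.01  0.03 -0.06] q [-30.  31.  92.  -0.  57. -40.]
turn first: 0.0004 then shift [-0.001 -0.001  0.003] | shift no turn [-0.    -0.001  0.003]
```

```bash
python3 -m pendant '[[[0,0,0.005],[0,0,0]],[[0,0,0.005],[0,0,0]],[[0,0,0],[0,0,0]]]'; python3 -m pendant '[[[0,0,0.005],[0,0,0]],[[0,0,0],[0,0,0]]]'
```

```text
time_s: 8.18
position: [0.5073, -0.1549, 0.0716]
tool_rot: [[-0.173, 0.985, 0.0], [0.985, 0.173, -0.0], [-0.0, 0.0, -1.0]]
ft_force: [-1.8, 1.3, 6.1]
grip_width: 0.0128
time_s: 8.43
position: [0.5073, -0.155, 0.0716]
tool_rot: [[-0.173, 0.985, 0.001], [0.985, 0.173, -0.001], [-0.001, 0.001, -1.0]]
ft_force: [-4.9, 2.6, 11.3]
grip_width: 0.0132
```

```bash
python3 -m pendant '[[[0,0,0],[0,0,0]],[[0,0,0],[0,0,0]],[[0,0,0],[0,0,0]]]' -0.1; python3 -m pendant '[[[0,0,-0.1],[0,0,0]],[[0,0,-0.3],[0,0,0]],[[0,0,-0.4],[0,0,0]],[[0,0,-0.5],[0,0,0]],[[0,0,0],[0,0,0]]]'; python3 go.py 656 63 180 110.3
```

```text
time_s: 8.8
position: [0.5073, -0.155, 0.0702]
tool_rot: [[-0.173, 0.985, 0.0], [0.985, 0.173, -0.0], [-0.0, 0.0, -1.0]]
ft_force: [0.7, 0.1, -0.2]
grip_width: 0.0385
time_s: 9.43
position: [0.5085, -0.1555, 0.2045]
tool_rot: [[-0.173, 0.985, 0.007], [0.985, 0.173, -0.004], [-0.005, 0.006, -1.0]]
ft_force: [-0.1, -0.0, -0.5]
grip_width: 0.0386
t 9.43 pos [ 508.5 -155.5  204.5] jaw 9.9 tilt [ 0.0072 -0.0041] w 0.0386 F [-0.1 -0.  -0.5] T [-0.05  0.05 -0.  ] q [-30.  22.  82.   0.  75. -40.]
turn first: 0.8849 then shift [ 2.14  -1.54   0.246] | shift no turn [1.899 1.829 0.246]
```

```bash
python3 - <<'E'
from h import *
t=grab('top');crop(t,255,180,345,260,8,'pics/t3.png'); s=grab('side')
print(onz(t,[(265,146)],.01), two(t,(271,118),s,(317,145)),two(t,(224,171.5),s,(273.5,170)))
E
```

```text
[[ 0.76091607 -0.06852752  0.01      ]] (array([ 0.76267875, -0.07406942,  0.23948052]), np.float64(0.022623127297146182)) (array([0.65514967, 0.0598956 , 0.0897988 ]), np.float64(0.005698344127295283))
```

View pics/t3.png

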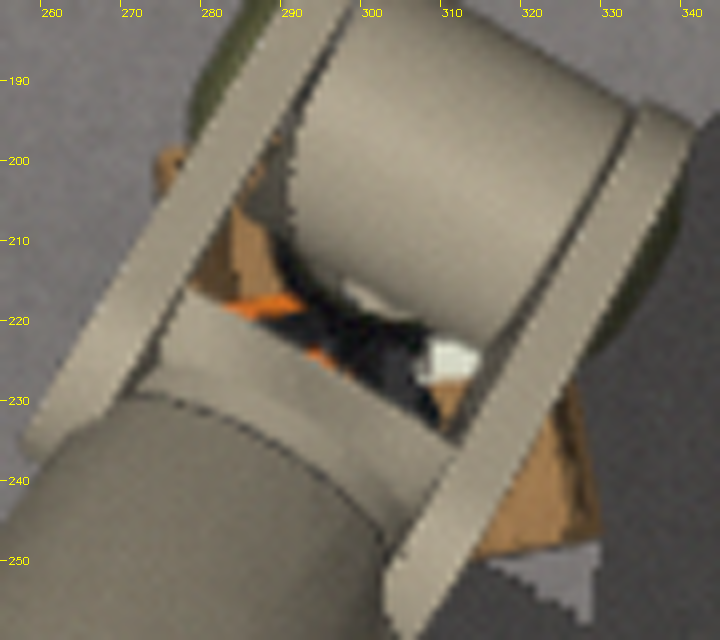

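```bash
python3 -m pendant '[[[0.2,0.2,0],[0,0,0]],[[0.35,0.33,0],[0,0,0]],[[0.4,0.4,0],[0,0,0]],[[0.4,0.4,0],[0,0,0]],[[0.35,0.33,0],[0,0,0]],[[0.2,0.17,0],[0,0,0]],[[0,0,0],[0,0,0.11]],[[0,0,0],[0,0,0.11]],[[0,0,0],[0,0,0.11]],[[0,0,0],[0,0,0.11]],[[0,0,0],[0,0,0.11]],[[0,0,0],[0,0,0.11]],[[0,0,0],[0,0,0.11]],[[0,0,0],[0,0,0.115]],[[0,0,0],[0,0,0]]]'; python3 go.py 656 63 180 110.3
python3 - <<'E'
from h import *
t=grab('top');crop(t,255,180,345,260,8,'pics/t4.png')
hsv=cv2.cvtColor(t['image'],cv2.COLOR_RGB2HSV).astype(int)
m=((hsv[...,0]<12)&(hsv[...,1]>190)&(hsv[...,2]>150)).astype(np.uint8)[180:260,255:345]; print(m.sum())
E
```

```text
time_s: 11.4
position: [0.6544, 0.0638, 0.1989]
tool_rot: [[0.937, 0.348, -0.003], [0.348, -0.937, 0.0], [-0.002, -0.001, -1.0]]
ft_force: [-0.5, -1.5, 0.9]
grip_width: 0.0384
t 11.4 pos [654.4  63.8 198.9] jaw -69.6 tilt [-0.0026  0.0002] w 0.0384 F [-0.5 -1.5  0.9] T [-0.04  0.03 -0.01] q [-5. 35. 60. -0. 85. 65.]
turn first: 0.0009 then shift [0.013 0.013 0.189] | shift no turn [0.013 0.013 0.189]
0
```

View pics/t4.png

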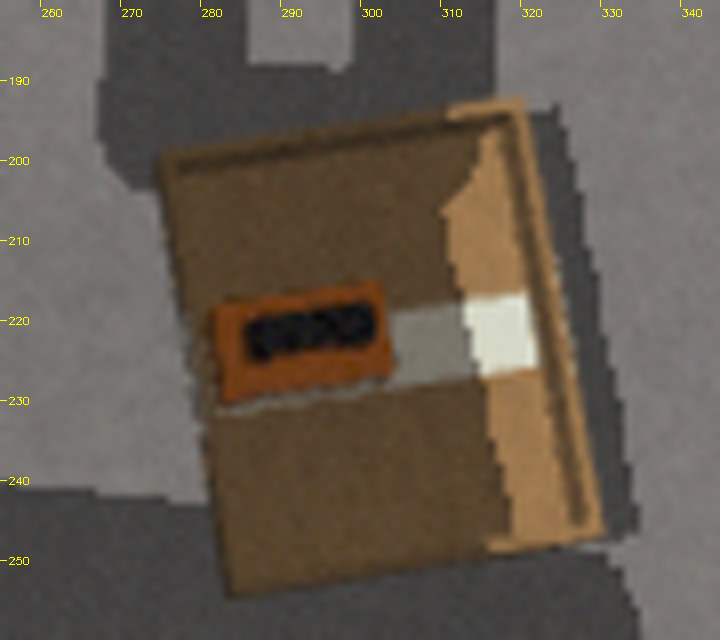

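```bash
python3 - <<'E'
from q import *
t=grab('top')
f=lambda c:[(255+(x+.5)/8-.5,180+(y+.5)/8-.5) for x,y in c]
C=[(216,307),(381,281),(393,374),(227,398)]
quad(t,'batt',f(C),.045)
quad(t,'carton',f([(160,150),(524,98),(605,535),(230,598)]),.045)
P=onz(t,f([(312,329)]),.081)[0,:2]*1000; print('handle',P)
a=np.radians(9.9); c=np.array([505.5,-186.5]); R=np.array([[np.cos(a),np.sin(a)],[-np.sin(a),np.cos(a)]])
print(R@(P-c), R@(onz(t,f(C),.045)[:,:2]*1000-c).T if 0 else ((onz(t,f(C),.045)[:,:2]*1000-c)@R.T).round(1))
E
```

```text
batt ctr [ 506.1 -157.1] edges [65.7 36.9 65.7 35.9] ang [ -79.7 -172.6   99.5    7.4]
carton ctr [ 505.5 -186.7] edges [146.1 174.7 148.  177.4] ang [ -80.4 -169.9  100.6    9.4]
handle [ 505.51260087 -156.3040734 ]
[ 5.20397172 29.74412245] [[ 23.6  60.9]
 [ 24.   -4.8]
 [-12.8  -3.2]
 [-12.3  62.5]]
```

```bash
python3 -m pendant '[[[0.013,0.013,0.2],[0,0,0]],[[0,0,0.3],[0,0,0]],[[0,0,0.3],[0,0,0]],[[0,0,0.22],[0,0,0]],[[0,0,0.12],[0,0,0]],[[0,0,0.06],[0,0,0]],[[0,0,0.03],[0,0,0]],[[0,0,0],[0,0,0]]]' -; python3 go.py 656 63 76 110.3; python3 - <<'E'
from h import *
s=grab('side');crop(s,235,120,315,220,7,'pics/s2.png')
E
```

```text
time_s: 12.5
position: [0.6566, 0.063, 0.0778]
tool_rot: [[0.938, 0.347, 0.001], [0.347, -0.938, -0.0], [0.001, 0.0, -1.0]]
ft_force: [0.2, -0.0, 0.3]
grip_width: 0.0382
t 12.5 pos [656.6  63.   77.8] jaw -69.7 tilt [ 0.0008 -0.0001] w 0.0382 F [ 0.2 -0.   0.3] T [ 0.02 -0.09  0.03] q [-5. 41. 69.  0. 70. 65.]
turn first: 0.0 then shift [-0.006 -0.002  0.018] | shift no turn [-0.006 -0.002  0.018]
```

View pics/s2.png

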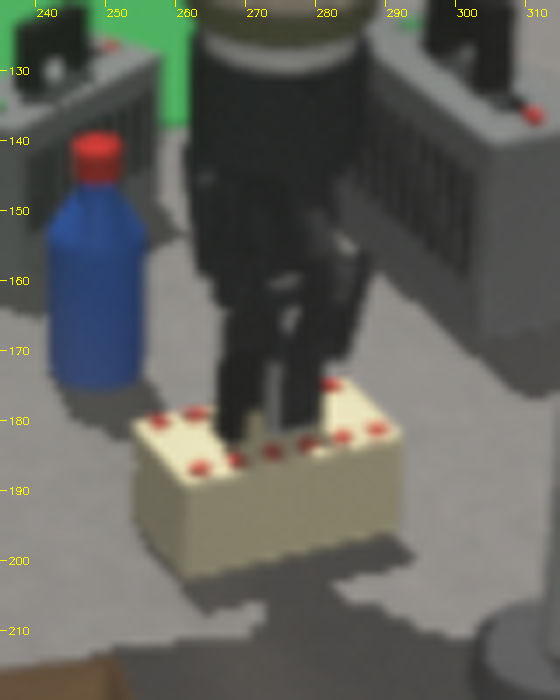

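The fingers are at about (265–285,175) over the middle of the relay and straddle its handle. I'll grip at 60 N and lift.

```bash
python3 -m pendant '[[[0,0,0.01],[0,0,0]],[[0,0,0],[0,0,0]],[[0,0,0],[0,0,0]],[[0,0,0],[0,0,0]],[[0,0,0],[0,0,0]],[[0,0,0],[0,0,0]]]' -1 60; python3 go.py 0 0 0 0; python3 -m pendant '[[[0,0,-0.03],[0,0,0]],[[0,0,-0.1],[0,0,0]],[[0,0,-0.25],[0,0,0]],[[0,0,-0.3],[0,0,0]],[[0,0,-0.3],[0,0,0]],[[0,0,-0.2],[0,0,0]],[[0,0,-0.1],[0,0,0]],[[0,0,0],[0,0,0]]]'; python3 go.py 485.4 -226.8 200 99.9
```

```text
time_s: 13.3
position: [0.6566, 0.0629, 0.0766]
tool_rot: [[0.938, 0.347, 0.001], [0.347, -0.938, -0.0], [0.001, 0.0, -1.0]]
ft_force: [0.1, -0.8, 3.1]
grip_width: 0.0131
t 13.3 pos [656.6  62.9  76.6] jaw -69.7 tilt [ 0.0006 -0.0001] w 0.0131 F [ 0.1 -0.8  3.1] T [-0.13  0.01  0.06] q [-5. 41. 69. -0. 70. 65.]
turn first: -0.7746 then shift [-0.629 -6.566  0.762] | shift no turn [-6.377 -1.687  0.762]
time_s: 14.3
position: [0.6564, 0.0631, 0.2045]
tool_rot: [[0.938, 0.347, 0.0], [0.347, -0.938, -0.0], [0.0, 0.0, -1.0]]
ft_force: [-0.4, -0.2, -4.0]
grip_width: 0.0131
t 14.3 pos [656.4  63.1 204.5] jaw -69.7 tilt [ 0.0003 -0.    ] w 0.0131 F [-0.4 -0.2 -4. ] T [ 0.01 -0.01  0.02] q [-5. 35. 59.  0. 86. 65.]
turn first: 0.1155 then shift [-2.183  2.562  0.045] | shift no turn [-2.609  2.126  0.045]
```

```bash
python3 -m pendant '[[[0,0,0],[0,0,0.055]],[[0,0,0],[0,0,0.0605]],[[-0.1,0.12,0],[0,0,0]],[[-0.2,0.24,0],[0,0,0]],[[-0.3,0.35,0],[0,0,0]],[[-0.35,0.4,0],[0,0,0]],[[-0.35,0.4,0],[0,0,0]],[[-0.3,0.36,0],[0,0,0]],[[-0.25,0.3,0],[0,0,0]],[[-0.18,0.22,0],[0,0,0]],[[-0.1,0.11,0],[0,0,0]],[[-0.05,0.06,0],[0,0,0]],[[0,0,0],[0,0,0]],[[0,0,0],[0,0,0]]]'; python3 go.py 485.4 -226.8 100 99.9
```

```text
time_s: 16.05
position: [0.486, -0.2259, 0.2043]
tool_rot: [[0.985, 0.173, 0.0], [0.173, -0.985, 0.0], [0.0, -0.0, -1.0]]
ft_force: [-0.6, 0.9, -3.8]
grip_width: 0.0132
t 16.05 pos [ 486.  -225.9  204.3] jaw -80.0 tilt [0.0001 0.0002] w 0.0132 F [-0.6  0.9 -3.8] T [0.02 0.   0.01] q [-38.  23.  81.   0.  76.  42.]
turn first: 0.0007 then shift [-0.007  0.008  1.043] | shift no turn [-0.007  0.008  1.043]
```

Next I lower it to just above the battery handle height and check the side view.

```bash
python3 -m pendant '[[[-0.007,0.008,0.15],[0,0,0]],[[0,0,0.25],[0,0,0]],[[0,0,0.2],[0,0,0]],[[0,0,0.1],[0,0,0]],[[0,0,0],[0,0,0]],[[0,0,0],[0,0,0]]]'; python3 go.py 485.4 -226.8 100 99.9; python3 - <<'E'
from h import *
s=grab('side');crop(s,180,180,275,275,7,'pics/s3.png')
t=grab('top');crop(t,255,180,345,270,7,'pics/t5.png')
E
```

```text
time_s: 16.8
position: [0.4855, -0.2277, 0.1351]
tool_rot: [[0.985, 0.172, 0.001], [0.172, -0.985, -0.001], [0.001, 0.001, -1.0]]
ft_force: [-0.7, -0.5, -4.1]
grip_width: 0.0131
t 16.8 pos [ 485.5 -227.7  135.1] jaw -80.1 tilt [ 0.0012 -0.0009] w 0.0131 F [-0.7 -0.5 -4.1] T [-0.03  0.04  0.06] q [-38.  27.  87.   0.  66.  42.]
turn first: 0.0001 then shift [-0.    -0.009  0.351] | shift no turn [-0.    -0.009  0.351]
```

View pics/s3.png

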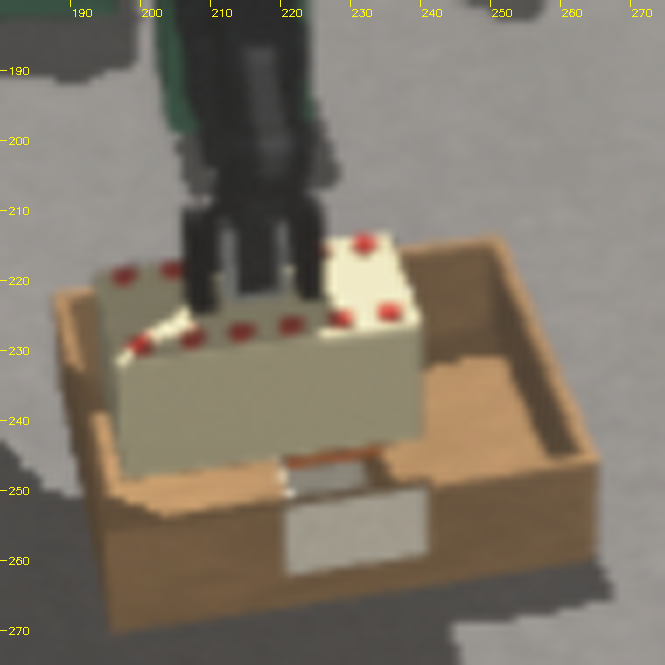

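View pics/t5.png

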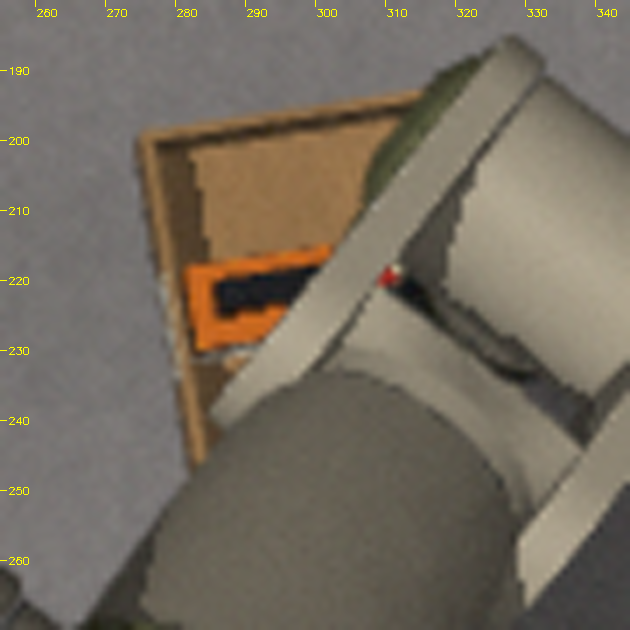

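```bash
python3 - <<'E'
from h import *
s=grab('side')
f=lambda c:[(180+(x+.5)/7-.5,180+(y+.5)/7-.5) for x,y in c]
a=np.radians(9.9); c=np.array([505.5,-186.5]); R=np.array([[np.cos(a),np.sin(a)],[-np.sin(a),np.cos(a)]])
for C,z in(([(128,480),(421,437)],.0585),([(120,362),(420,325)],.1085),([(385,233)],.1085),([(113,560),(597,460),(498,237),(57,297)],.045)):
    print(((onz(s,f(C),z)[:,:2]*1000-c)@R.T).round(1).tolist())
E
```

```text
[[-76.0, -63.4], [27.3, -62.1]]
[[-75.9, -62.9], [26.6, -64.3]]
[[26.4, -7.3]]
[[-85.2, -88.2], [88.8, -71.9], [87.5, 71.6], [-85.6, 69.0]]
```

```bash
python3 -m pendant '[[[-0.005,0,0.1],[0,0,0]],[[0,0,0.12],[0,0,0]],[[0,0,0.1],[0,0,0]],[[0,0,0.06],[0,0,0]],[[0,0,0.05],[0,0,0]],[[0,0,0.03],[0,0,0]],[[0,0,0.02],[0,0,0]],[[0,0,0.015],[0,0,0]],[[0,0,0.01],[0,0,0]],[[0,0,0],[0,0,0]]]'; python3 go.py 485.4 -226.8 81.6 99.9
```

```text
time_s: 18.2
position: [0.4846, -0.2276, 0.0838]
tool_rot: [[0.985, 0.172, -0.0], [0.172, -0.985, 0.0], [-0.0, -0.0, -1.0]]
ft_force: [1.3, 0.4, -3.6]
grip_width: 0.0132
t 18.2 pos [ 484.6 -227.6   83.8] jaw -80.1 tilt [-0.  0.] w 0.0132 F [ 1.3  0.4 -3.6] T [-0.06 -0.02 -0.03] q [-38.  31.  90.  -0.  59.  42.]
turn first: -0.0001 then shift [ 0.01  -0.007  0.022] | shift no turn [ 0.01  -0.007  0.022]
```

```bash
python3 -m pendant '[[[0,0,0.008],[0,0,0]],[[0,0,0.008],[0,0,0]],[[0,0,0.005],[0,0,0]],[[0,0,0],[0,0,0]]]';python3 -m pendant '[[[0,0,0.005],[0,0,0]],[[0,0,0],[0,0,0]]]'
```

```text
time_s: 18.7
position: [0.4846, -0.2276, 0.0817]
tool_rot: [[0.985, 0.172, 0.0], [0.172, -0.985, 0.0], [0.0, -0.0, -1.0]]
ft_force: [0.9, 0.0, -5.1]
grip_width: 0.0126
time_s: 18.95
position: [0.4846, -0.2277, 0.0816]
tool_rot: [[0.985, 0.172, 0.0], [0.172, -0.985, -0.0], [0.0, 0.0, -1.0]]
ft_force: [-1.6, 0.3, 0.8]
grip_width: 0.0132
```

```bash
python3 -m pendant '[[[0,0,0.005],[0,0,0]],[[0,0,0],[0,0,0]]]'; python3 -m pendant '[[[0,0,0],[0,0,0]],[[0,0,0],[0,0,0]],[[0,0,0],[0,0,0]]]' -0.3; python3 -m pendant '[[[0,0,-0.1],[0,0,0]],[[0,0,-0.3],[0,0,0]],[[0,0,-0.4],[0,0,0]],[[0,0,-0.5],[0,0,0]],[[0,0,-0.2],[0,0,0]],[[0,0,0],[0,0,0]]]'; python3 go.py 577 364 230 138.3
```

```text
time_s: 19.2
position: [0.4846, -0.2278, 0.0815]
tool_rot: [[0.985, 0.172, 0.001], [0.172, -0.985, -0.001], [0.0, 0.001, -1.0]]
ft_force: [-3.0, 0.1, 7.1]
grip_width: 0.0132
time_s: 19.58
position: [0.4847, -0.2276, 0.0807]
tool_rot: [[0.985, 0.172, 0.0], [0.172, -0.985, -0.0], [0.0, 0.0, -1.0]]
ft_force: [-1.0, 0.3, 0.5]
grip_width: 0.03
time_s: 20.32
position: [0.4849, -0.2278, 0.2325]
tool_rot: [[0.985, 0.172, 0.003], [0.172, -0.985, -0.002], [0.003, 0.003, -1.0]]
ft_force: [-0.5, -0.5, -0.6]
grip_width: 0.0298
t 20.32 pos [ 484.9 -227.8  232.5] jaw -80.1 tilt [ 0.003  -0.0023] w 0.0298 F [-0.5 -0.5 -0.6] T [-0.07 -0.03 -0.04] q [-38.  21.  79.   0.  80.  42.]
turn first: -0.4267 then shift [ 5.031 -3.249  0.014] | shift no turn [ 1.925 -5.672  0.014]
```

```bash
python3 -m pendant '[[[0.06,-0.17,0],[0,0,0]],[[0.1,-0.3,0],[0,0,0]],[[0.13,-0.4,0],[0,0,0]],[[0.14,-0.4,0],[0,0,0]],[[0.14,-0.4,0],[0,0,0]],[[0.14,-0.4,0],[0,0,0]],[[0.14,-0.4,0],[0,0,0]],[[0.14,-0.4,0],[0,0,0]],[[0.14,-0.4,0],[0,0,0]],[[0.14,-0.4,0],[0,0,0]],[[0.14,-0.4,0],[0,0,0]],[[0.14,-0.4,0],[0,0,0]],[[0.14,-0.4,0],[0,0,0]],[[0.13,-0.4,0],[0,0,0]],[[0.1,-0.3,0],[0,0,0]],[[0.05,-0.1,0],[0,0,-0.107]],[[0,0,0],[0,0,-0.107]],[[0,0,0],[0,0,-0.107]],[[0,0,0],[0,0,-0.107]],[[0,0,0],[0,0,0]]]' -0.1; python3 go.py 577 365 230 138.4
python3 - <<'E'
from h import *
s=grab('side');crop(s,225,80,305,175,7,'pics/s4.png')
t=grab('top');crop(t,255,180,345,270,7,'pics/t6.png')
E
```

```text
time_s: 22.82
position: [0.5802, 0.3655, 0.2292]
tool_rot: [[0.664, 0.747, -0.003], [0.747, -0.664, -0.001], [-0.002, -0.001, -1.0]]
ft_force: [-0.3, 0.2, -0.1]
grip_width: 0.0386
t 22.82 pos [580.2 365.5 229.2] jaw -41.6 tilt [-0.0026 -0.0009] w 0.0386 F [-0.3  0.2 -0.1] T [-0.03  0.01 -0.04] q [22. 37. 51.  0. 92. 64.]
turn first: -0.0004 then shift [-0.025 -0.021 -0.007] | shift no turn [-0.025 -0.021 -0.007]
```

View pics/s4.png

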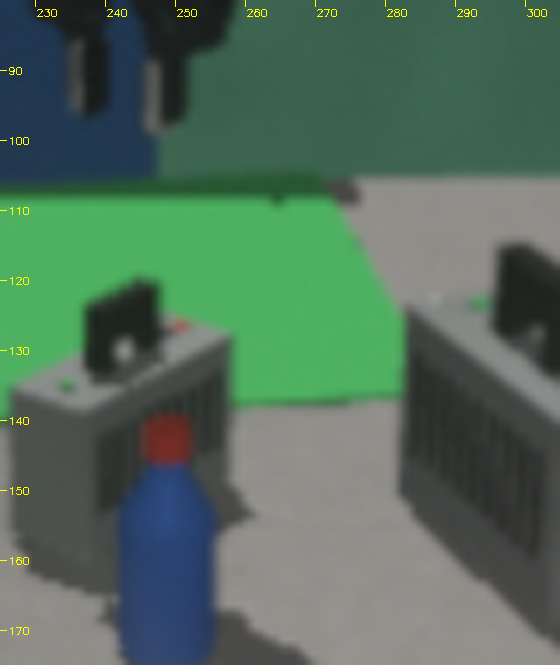

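View pics/t6.png

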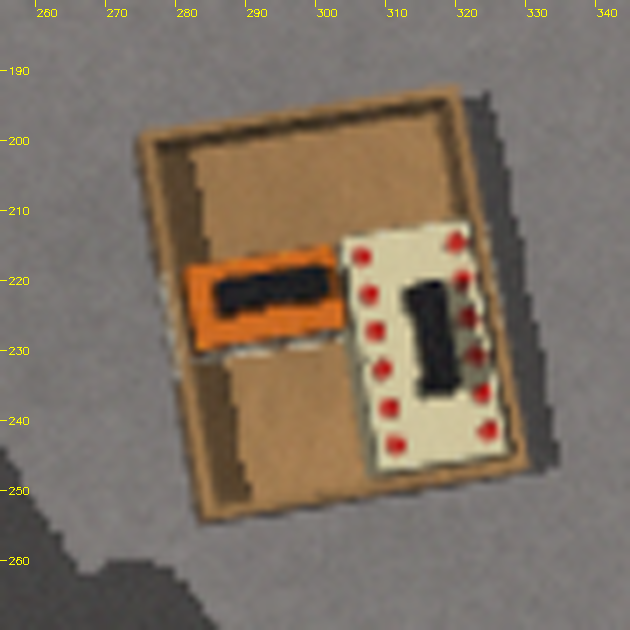

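```bash
python3 - <<'E'
from q import *
t=grab('top');s=grab('side')
f=lambda c,u,v:[(u+(x+.5)/7-.5,v+(y+.5)/7-.5) for x,y in c]
a=np.radians(9.9); c=np.array([505.5,-186.5]); R=np.array([[np.cos(a),np.sin(a)],[-np.sin(a),np.cos(a)]])
L=lambda P:((P[:,:2]*1000-c)@R.T).round(1).tolist()
print('relay',L(onz(t,f([(341,240),(467,221),(508,455),(378,475)],255,180),.055)))
print('batt',L(onz(t,f([(190,266),(334,244),(345,328),(198,350)],255,180),.045)))
print('inner rim',L(onz(t,f([(154,147),(447,100),(513,456),(206,510)],255,180),.045)))
print('handle ends side',onz(s,f([(84,302),(158,278),(122,290)],225,80),.121)[:,:2]*1000)
E
```

```text
relay [[24.8, -7.2], [24.8, -64.4], [-80.6, -63.7], [-80.5, -5.4]]
batt [[24.6, 60.3], [24.8, -5.2], [-13.3, -3.6], [-13.1, 62.9]]
inner rim [[80.3, 67.5], [81.9, -67.2], [-80.8, -67.7], [-83.6, 71.0]]
handle ends side [[557.94838527 356.23567637]
 [597.09015149 386.39223757]
 [577.85270364 371.14808997]]
```

```bash
python3 -m pendant '[[[-0.01,-0.025,0.2],[0,0,0]],[[0,0,0.3],[0,0,0]],[[0,0,0.3],[0,0,0]],[[0,0,0.2],[0,0,0]],[[0,0,0.1],[0,0,0]],[[0,0,0.06],[0,0,0]],[[0,0,0.02],[0,0,0]],[[0,0,0],[0,0,0]]]'; python3 go.py 577 366.5 110 138.4
python3 - <<'E'
from h import *
s=grab('side');crop(s,210,80,290,175,7,'pics/s5.png')
E
```

```text
time_s: 24.02
position: [0.5789, 0.3658, 0.1133]
tool_rot: [[0.664, 0.748, 0.001], [0.748, -0.664, 0.0], [0.001, 0.0, -1.0]]
ft_force: [0.2, 0.1, 0.4]
grip_width: 0.0385
t 24.02 pos [578.9 365.8 113.3] jaw -41.6 tilt [0.0008 0.0003] w 0.0385 F [0.2 0.1 0.4] T [ 0.01  0.01 -0.05] q [22. 42. 62. -0. 77. 64.]
turn first: 0.0 then shift [-0.007 -0.019  0.033] | shift no turn [-0.007 -0.019  0.033]
```

View pics/s5.png

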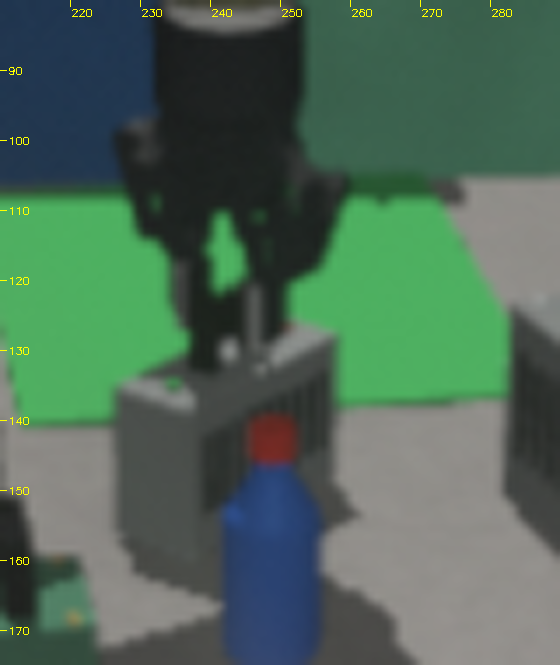

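The fingers at about (238 and 247, 128) straddle the supply handle. I'll close the gripper.

```bash
python3 -m pendant '[[[-0.005,-0.015,0.03],[0,0,0]],[[0,0,0],[0,0,0]],[[0,0,0],[0,0,0]],[[0,0,0],[0,0,0]],[[0,0,0],[0,0,0]],[[0,0,0],[0,0,0]],[[0,0,0],[0,0,0]]]' -1 80; python3 go.py 577 366.5 110 138.4; python3 -m pendant '[[[0,0,-0.02],[0,0,0]],[[0,0,-0.08],[0,0,0]],[[0,0,-0.2],[0,0,0]],[[0,0,-0.3],[0,0,0]],[[0,0,-0.3],[0,0,0]],[[0,0,-0.3],[0,0,0]],[[0,0,-0.2],[0,0,0]],[[0,0,-0.1],[0,0,0]],[[0,0,0],[0,0,0]]]'; python3 go.py 559.2 -177.3 250 9.9
```

```text
time_s: 24.95
position: [0.5772, 0.3663, 0.1095]
tool_rot: [[0.664, 0.748, -0.0], [0.748, -0.664, -0.0], [-0.0, -0.0, -1.0]]
ft_force: [0.4, -0.9, -3.3]
grip_width: 0.0131
t 24.95 pos [577.2 366.3 109.5] jaw -41.6 tilt [-0.0004 -0.0002] w 0.0131 F [ 0.4 -0.9 -3.3] T [-0.03  0.03 -0.  ] q [23. 42. 62. -0. 76. 64.]
turn first: 0.0001 then shift [ 0.001 -0.003 -0.005] | shift no turn [ 0.001 -0.003 -0.005]
time_s: 26.08
position: [0.5772, 0.3663, 0.26]
tool_rot: [[0.664, 0.748, 0.001], [0.748, -0.664, 0.0], [0.0, 0.0, -1.0]]
ft_force: [0.2, -0.4, -6.4]
grip_width: 0.0125
t 26.07 pos [577.2 366.3 260. ] jaw -41.6 tilt [0.0005 0.0002] w 0.0125 F [ 0.2 -0.4 -6.4] T [ 0.    0.03 -0.  ] q [23. 36. 48. -0. 96. 64.]
turn first: -0.5721 then shift [-5.324 -1.113  0.099] | shift no turn [-4.186  3.473  0.099]
```

```bash
python3 -m pendant '[[[-0.1,0.083,0],[0,0,0]],[[-0.2,0.166,0],[0,0,0]],[[-0.3,0.25,0],[0,0,0]],[[-0.35,0.29,0],[0,0,0]],[[-0.35,0.29,0],[0,0,0]],[[-0.35,0.29,0],[0,0,0]],[[-0.35,0.29,0],[0,0,0]],[[-0.35,0.29,0],[0,0,0]],[[-0.35,0.29,0],[0,0,0]],[[-0.35,0.29,0],[0,0,0]],[[-0.35,0.29,0],[0,0,0]],[[-0.35,0.29,0],[0,0,0]],[[-0.25,0.21,0],[0,0,0]],[[-0.15,0.12,0],[0,0,0]],[[-0.07,0.06,0],[0,0,0]],[[0,0,0],[0,0,0]]]'; python3 -m pendant '[[[0,0,0],[0,0,-0.06]],[[0,0,0],[0,0,-0.1]],[[0,0,0],[0,0,-0.1]],[[0,0,0],[0,0,-0.1]],[[0,0,0],[0,0,-0.1]],[[0,0,0],[0,0,-0.07]],[[0,0,0],[0,0,-0.042]],[[0,0,0],[0,0,0]],[[0,0,0],[0,0,0]]]';  python3 go.py 559.2 -177.3 250 9.9
```

```text
time_s: 28.08
position: [0.5588, -0.1813, 0.2595]
tool_rot: [[0.664, 0.748, -0.0], [0.748, -0.664, 0.0], [0.0, -0.001, -1.0]]
ft_force: [-0.0, 0.1, -6.4]
grip_width: 0.0129
time_s: 29.2
position: [0.5589, -0.1809, 0.2598]
tool_rot: [[-0.171, 0.985, 0.0], [0.985, 0.171, 0.0], [0.0, 0.0, -1.0]]
ft_force: [0.1, 0.3, -5.8]
grip_width: 0.0129
t 29.2 pos [ 558.9 -180.9  259.8] jaw 9.9 tilt [0.     0.0001] w 0.0129 F [ 0.1  0.3 -5.8] T [ 0.01  0.02 -0.  ] q [-29.  25.  67.   0.  88. -39.]
turn first: -0.0004 then shift [0.035 0.009 0.098] | shift no turn [0.035 0.009 0.098]
```

Next I lower it so the underside is at about 100 mm, just above the relay handle, and check where the supply hangs.

```bash
python3 -m pendant '[[[0.02,0.005,0.1],[0,0,0]],[[0.015,0.004,0.2],[0,0,0]],[[0,0,0.13],[0,0,0]],[[0,0,0.06],[0,0,0]],[[0,0,0],[0,0,0]],[[0,0,0],[0,0,0]]]';  python3 go.py 559.2 -177.3 250 9.9
python3 - <<'E'
from h import *
s=grab('side');crop(s,180,160,285,275,6,'pics/s6.png')
t=grab('top');crop(t,255,170,345,270,6,'pics/t7.png')
E
```

```text
time_s: 29.95
position: [0.5594, -0.1781, 0.2114]
tool_rot: [[-0.172, 0.985, 0.001], [0.985, 0.172, -0.001], [-0.001, 0.001, -1.0]]
ft_force: [0.0, -0.2, -6.7]
grip_width: 0.0128
t 29.95 pos [ 559.4 -178.1  211.4] jaw 9.9 tilt [ 0.0011 -0.0006] w 0.0128 F [ 0.  -0.2 -6.7] T [-0.03 -0.   -0.05] q [-29.  27.  72.   0.  81. -39.]
turn first: -0.0002 then shift [ 0.008 -0.    -0.386] | shift no turn [ 0.008 -0.    -0.386]
```

View pics/s6.png

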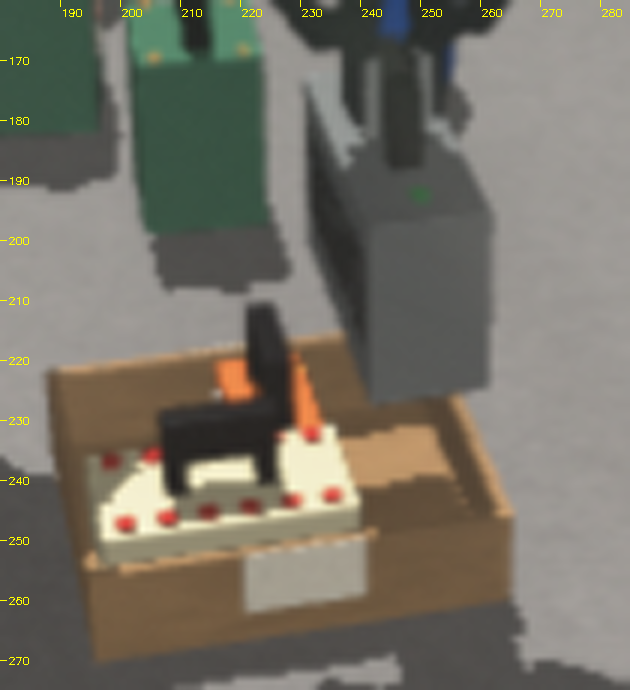

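View pics/t7.png

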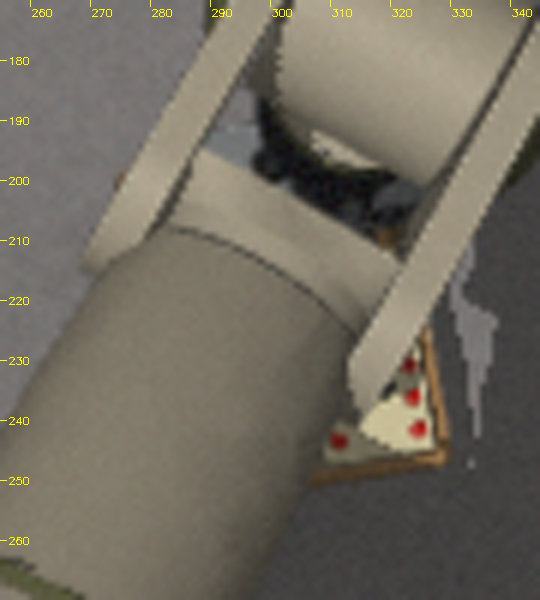

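```bash
cat > loc.py <<'E'
from h import *
a=np.radians(9.9); c=np.array([505.5,-186.5]); RC=np.array([[np.cos(a),np.sin(a)],[-np.sin(a),np.cos(a)]])
L=lambda P:((P[:,:2]*1000-c)@RC.T).round(1).tolist()
def f(C,u,v,k): return [(u+(x+.5)/k-.5,v+(y+.5)/k-.5) for x,y in C]
E
python3 - <<'E'
from loc import *
s=grab('side')
print(L(onz(s,f([(370,402),(489,387)],180,160,6),.1019)),L(onz(s,f([(367,222),(491,215)],180,160,6),.1869)))
print('back-left top',L(onz(s,f([(307,72)],180,160,6),.1869)),'relay right',L(onz(s,f([(360,497)],180,160,6),.055)))
print('carton inner top right', L(onz(s,f([(512,517),(93,572),(50,370)],180,160,6),.045)))
E
```

```text
[[32.0, -58.7], [81.2, -59.3]] [[31.0, -58.0], [78.9, -63.5]]
back-left top [[32.0, 63.7]] relay right [[27.6, -59.3]]
carton inner top right [[88.5, -73.7], [-84.4, -70.8], [-84.6, 72.3]]
```

```bash
python3 -m pendant '[[[0,0,0.1],[0,0,0]],[[0,0,0.15],[0,0,0]],[[0,0,0.15],[0,0,0]],[[0,0,0.14],[0,0,0]],[[0,0,0.1],[0,0,0]],[[0,0,0.08],[0,0,0]],[[0,0,0.07],[0,0,0]],[[0,0,0.05],[0,0,0]],[[0,0,0.04],[0,0,0]],[[0,0,0.03],[0,0,0]],[[0,0,0.02],[0,0,0]],[[0,0,0.01],[0,0,0]],[[0,0,0],[0,0,0]]]';  python3 go.py 559.2 -177.3 114.5 9.9
```

```text
time_s: 31.72
position: [0.5592, -0.178, 0.1168]
tool_rot: [[-0.172, 0.985, 0.0], [0.985, 0.172, -0.0], [-0.0, 0.0, -1.0]]
ft_force: [-0.8, 0.3, -5.9]
grip_width: 0.0132
t 31.73 pos [ 559.2 -178.   116.8] jaw 9.9 tilt [ 0.0001 -0.0001] w 0.0132 F [-0.8  0.3 -5.9] T [-0.03 -0.04  0.01] q [-29.  33.  80.  -0.  68. -39.]
turn first: -0.0001 then shift [0.007 0.001 0.023] | shift no turn [0.007 0.001 0.023]
```

```bash
python3 -m pendant '[[[0,0,0.008],[0,0,0]],[[0,0,0.008],[0,0,0]],[[0,0,0.006],[0,0,0]],[[0,0,0],[0,0,0]]]';python3 -m pendant '[[[0,0,0.005],[0,0,0]],[[0,0,0],[0,0,0]]]'
```

```text
time_s: 32.22
position: [0.5592, -0.178, 0.1146]
tool_rot: [[-0.172, 0.985, 0.0], [0.985, 0.172, -0.0], [-0.0, 0.0, -1.0]]
ft_force: [0.1, 0.4, -6.0]
grip_width: 0.0128
time_s: 32.48
position: [0.5593, -0.178, 0.1145]
tool_rot: [[-0.172, 0.985, 0.001], [0.985, 0.172, -0.0], [-0.0, 0.001, -1.0]]
ft_force: [-0.2, 1.2, -0.1]
grip_width: 0.013
```

```bash
python3 -m pendant '[[[0,0,0.005],[0,0,0]],[[0,0,0],[0,0,0]]]'; python3 -m pendant '[[[0,0,0],[0,0,0]],[[0,0,0],[0,0,0]],[[0,0,0],[0,0,0]]]' -0.3; python3 -m pendant '[[[0,0,-0.1],[0,0,0]],[[0,0,-0.3],[0,0,0]],[[0,0,-0.4],[0,0,0]],[[0,0,-0.5],[0,0,0]],[[0,0,-0.1],[0,0,0]],[[0,0,0],[0,0,0]]]'; python3 go.py 473 84 230 7
```

```text
time_s: 32.72
position: [0.5595, -0.1779, 0.1144]
tool_rot: [[-0.172, 0.985, 0.001], [0.985, 0.172, -0.001], [-0.001, 0.001, -1.0]]
ft_force: [-1.3, 2.0, 4.5]
grip_width: 0.0125
time_s: 33.1
position: [0.5592, -0.1781, 0.1135]
tool_rot: [[-0.172, 0.985, 0.0], [0.985, 0.172, -0.0], [-0.0, 0.0, -1.0]]
ft_force: [0.6, 0.1, 0.7]
grip_width: 0.0301
time_s: 33.85
position: [0.5591, -0.1779, 0.254]
tool_rot: [[-0.172, 0.985, 0.001], [0.985, 0.172, -0.0], [-0.001, 0.001, -1.0]]
ft_force: [0.2, -0.5, 0.3]
grip_width: 0.0297
t 33.85 pos [ 559.1 -177.9  254. ] jaw 9.9 tilt [ 0.0009 -0.0005] w 0.0297 F [ 0.2 -0.5  0.3] T [ 0.01  0.04 -0.04] q [-29.  25.  68.  -0.  87. -39.]
turn first: 0.0321 then shift [ 2.705 -0.535  0.237] | shift no turn [ 2.728 -0.398  0.237]
```

```bash
python3 -m pendant '[[[0.15,-0.02,0],[0,0,0.042]],[[0.3,-0.05,0],[0,0,0]],[[0.4,-0.08,0.02],[0,0,0]],[[0.4,-0.08,0.02],[0,0,0]],[[0.4,-0.08,0.02],[0,0,0]],[[0.4,-0.08,0.02],[0,0,0]],[[0.35,-0.08,0.02],[0,0,0]],[[0.2,-0.06,0.02],[0,0,0]],[[0.08,-0.03,0.02],[0,0,0]],[[0,0,0],[0,0,0]],[[0,0,0],[0,0,0]]]' -0.1; python3 go.py 472.5 84 126 6.1
python3 - <<'E'
from h import *
s=grab('side');crop(s,170,110,270,275,4,'pics/s7.png')
t=grab('top');crop(t,195,175,345,265,5,'pics/t8.png')
E
```

```text
time_s: 35.22
position: [0.4742, 0.0816, 0.2393]
tool_rot: [[-0.106, 0.994, -0.0], [0.994, 0.106, -0.0], [-0.0, -0.0, -1.0]]
ft_force: [-1.2, -0.2, -0.5]
grip_width: 0.0385
t 35.23 pos [474.2  81.6 239.3] jaw 6.1 tilt [-0.0004 -0.0001] w 0.0385 F [-1.2 -0.2 -0.5] T [-0.06  0.02 -0.  ] q [ -4.  15.  86.  -0.  79. -10.]
turn first: -0.0004 then shift [ 0.026 -0.014  1.133] | shift no turn [ 0.026 -0.014  1.133]
```

View pics/s7.png

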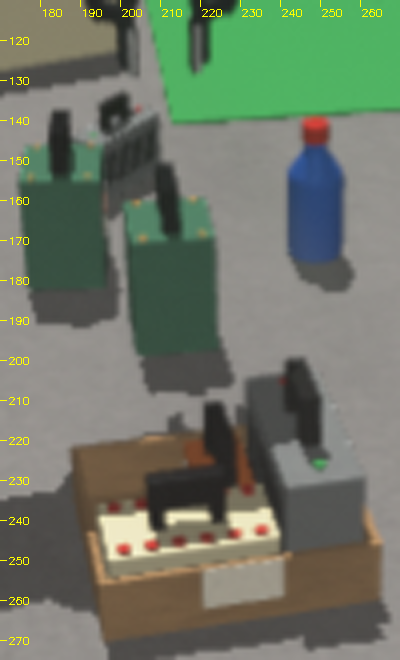

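View pics/t8.png

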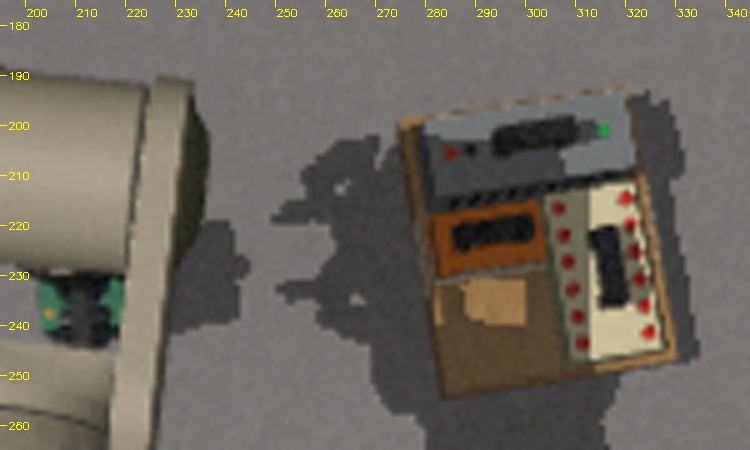

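The supply is seated at the far end of the carton, with the relay and battery undisturbed. The remaining pocket is at (290,240). Next I grasp the meter.

```bash
python3 -m pendant '[[[0.026,-0.014,0.15],[0,0,0]],[[0,0,0.3],[0,0,0]],[[0,0,0.3],[0,0,0]],[[0,0,0.2],[0,0,0]],[[0,0,0.1],[0,0,0]],[[0,0,0.05],[0,0,0]],[[0,0,0.02],[0,0,0]],[[0,0,0],[0,0,0]]]'; python3 go.py 472.5 84 126 6.1
python3 - <<'E'
from h import *
s=grab('side');crop(s,180,110,260,205,7,'pics/s8.png')
E
```

```text
time_s: 36.33
position: [0.4725, 0.0847, 0.1279]
tool_rot: [[-0.106, 0.994, 0.001], [0.994, 0.106, -0.0], [-0.0, 0.001, -1.0]]
ft_force: [0.1, 0.2, 0.4]
grip_width: 0.0387
t 36.33 pos [472.5  84.7 127.9] jaw 6.1 tilt [ 0.0009 -0.0001] w 0.0387 F [0.1 0.2 0.4] T [ 0.02  0.   -0.02] q [ -4.  23.  96.  -0.  61. -10.]
turn first: 0.0001 then shift [-0.007 -0.001  0.019] | shift no turn [-0.007 -0.001  0.019]
```

View pics/s8.png

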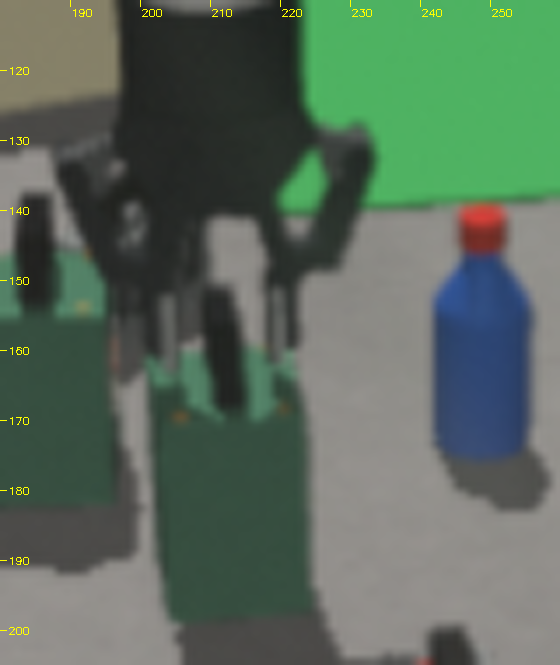

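The fingers straddle the handle at (211,160), one at about 203 and the other at about 219. I'll grip and lift.

```bash
python3 -m pendant '[[[0,0,0.02],[0,0,0]],[[0,0,0],[0,0,0]],[[0,0,0],[0,0,0]],[[0,0,0],[0,0,0]],[[0,0,0],[0,0,0]],[[0,0,0],[0,0,0]],[[0,0,0],[0,0,0]]]' -1 70; python3 go.py 472.5 84 126 6.1; python3 -m pendant '[[[0,0,-0.02],[0,0,0]],[[0,0,-0.08],[0,0,0]],[[0,0,-0.2],[0,0,0]],[[0,0,-0.3],[0,0,0]],[[0,0,-0.3],[0,0,0]],[[0,0,-0.3],[0,0,0]],[[0,0,-0.2],[0,0,0]],[[0,0,-0.1],[0,0,0]],[[0,0,0],[0,0,0]]]'; python3 go.py 453.4 -164.4 276 9.9
python3 - <<'E'
from h import *
s=grab('side');crop(s,170,80,270,200,6,'pics/s9.png')
E
```

```text
time_s: 37.25
position: [0.4724, 0.0847, 0.1256]
tool_rot: [[-0.106, 0.994, 0.0], [0.994, 0.106, -0.0], [-0.0, 0.0, -1.0]]
ft_force: [2.8, -0.1, 1.5]
grip_width: 0.0128
t 37.25 pos [472.4  84.7 125.6] jaw 6.1 tilt [ 0.0004 -0.    ] w 0.0128 F [ 2.8 -0.1  1.5] T [ 0.03 -0.27  0.05] q [ -4.  23.  96.   0.  61. -10.]
turn first: 0.0001 then shift [-0.007  0.    -0.004] | shift no turn [-0.007  0.    -0.004]
time_s: 38.38
position: [0.4722, 0.0847, 0.2756]
tool_rot: [[-0.107, 0.994, 0.0], [0.994, 0.107, -0.0], [-0.0, 0.0, -1.0]]
ft_force: [-0.1, -0.3, -3.5]
grip_width: 0.0131
t 38.38 pos [472.2  84.7 275.6] jaw 6.1 tilt [ 0.0002 -0.    ] w 0.0131 F [-0.1 -0.3 -3.5] T [-0.02 -0.05 -0.  ] q [ -4.  14.  82.   0.  84. -10.]
turn first: -0.042 then shift [-2.422 -0.613 -0.004] | shift no turn [-2.457 -0.452 -0.004]
```

View pics/s9.png

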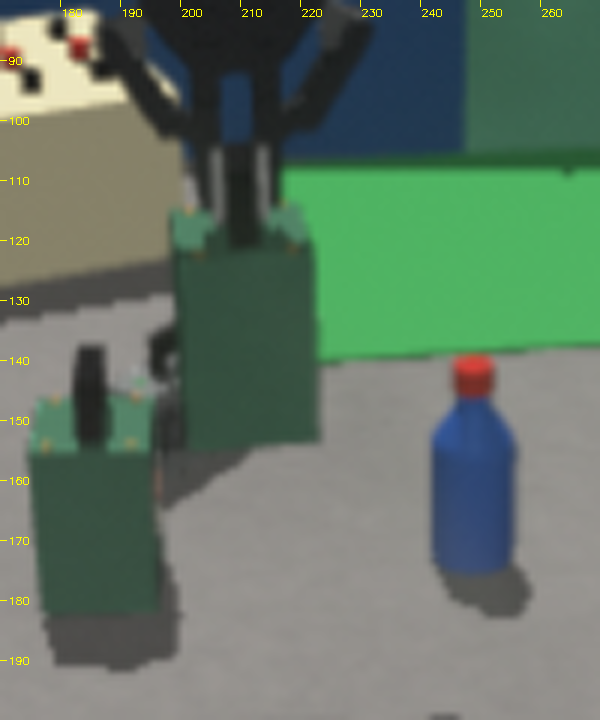

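```bash
python3 -m pendant '[[[-0.1,-0.02,0],[0,0,0]],[[-0.2,-0.04,0],[0,0,0]],[[-0.3,-0.05,0],[0,0,0]],[[-0.35,-0.06,0],[0,0,0]],[[-0.35,-0.06,0],[0,0,0]],[[-0.35,-0.06,0],[0,0,0]],[[-0.3,-0.05,0],[0,0,0]],[[-0.22,-0.05,0],[0,0,0]],[[-0.15,-0.03,0],[0,0,0]],[[-0.1,-0.02,0],[0,0,0]],[[-0.04,-0.01,0],[0,0,0]],[[0,0,0],[0,0,-0.042]],[[0,0,0],[0,0,0]],[[0,0,0],[0,0,0]]]'; python3 go.py 453.1 -164.2 236 9.9
```

```text
time_s: 40.17
position: [0.4538, -0.1644, 0.2756]
tool_rot: [[-0.171, 0.985, 0.0], [0.985, 0.171, 0.0], [0.0, 0.0, -1.0]]
ft_force: [0.0, 1.2, -3.2]
grip_width: 0.0127
t 40.17 pos [ 453.8 -164.4  275.6] jaw 9.9 tilt [0. 0.] w 0.0127 F [ 0.   1.2 -3.2] T [-0.    0.04 -0.05] q [-34.  14.  82.   0.  84. -44.]
turn first: -0.0005 then shift [ 0.003 -0.006  0.396] | shift no turn [ 0.003 -0.006  0.396]
```

```bash
python3 -m pendant '[[[0.003,-0.006,0.1],[0,0,0]],[[0,0,0.2],[0,0,0]],[[0,0,0.15],[0,0,0]],[[0,0,0.07],[0,0,0]],[[0,0,0],[0,0,0]],[[0,0,0],[0,0,0]]]'; python3 go.py 453.1 -164.2 130.6 9.9
python3 - <<'E'
from h import *
s=grab('side');crop(s,170,160,275,275,6,'pics/s10.png')
t=grab('top');crop(t,255,170,345,270,6,'pics/t10.png')
E
```

```text
time_s: 40.92
position: [0.4533, -0.1646, 0.224]
tool_rot: [[-0.172, 0.985, 0.001], [0.985, 0.172, -0.001], [-0.001, 0.001, -1.0]]
ft_force: [0.4, 0.2, -4.5]
grip_width: 0.0129
t 40.92 pos [ 453.3 -164.6  224. ] jaw 9.9 tilt [ 0.0009 -0.0006] w 0.0129 F [ 0.4  0.2 -4.5] T [ 0.03  0.01 -0.02] q [-34.  16.  87.   0.  76. -44.]
turn first: -0.0001 then shift [ 0.005 -0.002  0.934] | shift no turn [ 0.005 -0.002  0.934]
```

View pics/s10.png

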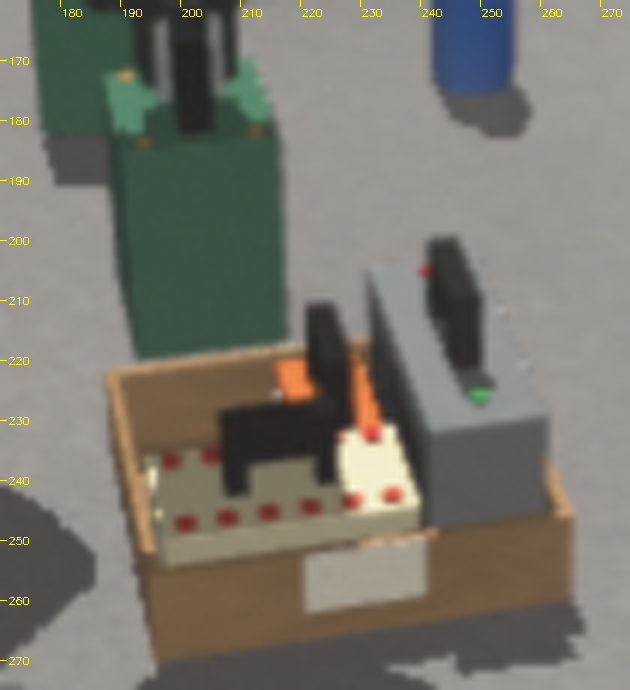

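View pics/t10.png

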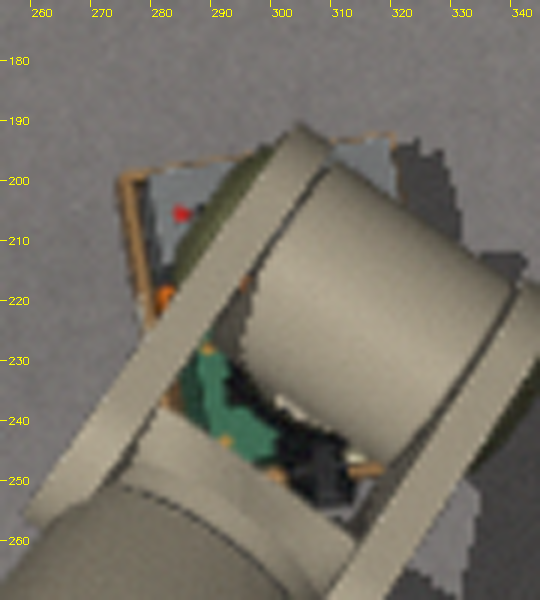

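```bash
python3 - <<'E'
from loc import *
s=grab('side'); g=lambda C,z:L(onz(s,f(C,170,160,6),z))
print('bottom',g([(142,358),(287,342)],.0984),'top',g([(119,143),(282,136),(105,73),(247,60)],.1984))
print('batt far-left top',g([(276,362)],.045),'carton',g([(108,374),(150,557),(572,515)],.045),'relay',g([(418,500),(163,535),(397,425)],.055),'supply',g([(430,432),(548,412),(367,270)],.090))
E
```

```text
bottom [[-76.3, 2.1], [-15.9, 0.5]] top [[-79.0, 7.9], [-15.2, -0.8], [-77.8, 66.0], [-18.7, 64.3]]
batt far-left top [[-11.6, 62.3]] carton [[-85.9, 69.5], [-84.3, -61.1], [88.8, -72.5]] relay [[26.4, -61.1], [-78.5, -60.8], [28.7, -8.8]] supply [[31.1, -62.7], [80.8, -60.0], [29.9, 59.4]]
```

```bash
python3 -m pendant '[[[0.005,0.005,0.1],[0,0,0]],[[0,0,0.15],[0,0,0]],[[0,0,0.15],[0,0,0]],[[0,0,0.12],[0,0,0]],[[0,0,0.08],[0,0,0]],[[0,0,0.08],[0,0,0]],[[0,0,0.07],[0,0,0]],[[0,0,0.06],[0,0,0]],[[0,0,0.05],[0,0,0]],[[0,0,0.03],[0,0,0]],[[0,0,0.015],[0,0,0]],[[0,0,0],[0,0,0]]]';  python3 go.py 453.4 -164.4 130.6 9.9
```

```text
time_s: 42.58
position: [0.4535, -0.1639, 0.133]
tool_rot: [[-0.172, 0.985, 0.0], [0.985, 0.172, -0.0], [-0.0, 0.0, -1.0]]
ft_force: [0.2, 0.2, -4.2]
grip_width: 0.0128
t 42.58 pos [ 453.5 -163.9  133. ] jaw 9.9 tilt [ 0.     -0.0001] w 0.0128 F [ 0.2  0.2 -4.2] T [-0.03 -0.06  0.01] q [-34.  22.  95.  -0.  62. -44.]
turn first: -0.0001 then shift [-0.004 -0.002  0.024] | shift no turn [-0.004 -0.002  0.024]
```

```bash
python3 -m pendant '[[[0,0,0.008],[0,0,0]],[[0,0,0.008],[0,0,0]],[[0,0,0.006],[0,0,0]],[[0,0,0],[0,0,0]]]';python3 -m pendant '[[[0,0,0.005],[0,0,0]],[[0,0,0],[0,0,0]]]'
```

```text
time_s: 43.08
position: [0.4535, -0.1639, 0.1308]
tool_rot: [[-0.172, 0.985, -0.0], [0.985, 0.172, 0.0], [0.0, -0.0, -1.0]]
ft_force: [0.1, -0.3, -4.8]
grip_width: 0.013
time_s: 43.32
position: [0.4537, -0.1639, 0.1306]
tool_rot: [[-0.172, 0.985, 0.001], [0.985, 0.172, -0.0], [-0.0, 0.0, -1.0]]
ft_force: [-0.5, 1.2, 0.4]
grip_width: 0.0133
```

Contact comes at the expected height. I'll seat it, release and clear.

```bash
python3 -m pendant '[[[0,0,0.005],[0,0,0]],[[0,0,0],[0,0,0]]]'; python3 -m pendant '[[[0,0,0],[0,0,0]],[[0,0,0],[0,0,0]],[[0,0,0],[0,0,0]]]' -0.3; python3 -m pendant '[[[0,0,-0.1],[0,0,0]],[[0,0,-0.3],[0,0,0]],[[0,0,-0.4],[0,0,0]],[[0,0,-0.4],[0,0,0]],[[0.3,0,-0.1],[0,0,0]],[[0.5,0,0],[0,0,0]],[[0.5,0,0],[0,0,0]],[[0.5,0,0],[0,0,0]],[[0.5,0,0],[0,0,0]],[[0.5,0,0],[0,0,0]],[[0.3,0,0],[0,0,0]],[[0,0,0],[0,0,0]]]'; python3 - <<'E'
from h import *
s=grab('side');crop(s,170,160,275,275,6,'pics/s11.png');cv2.imwrite('pics/sf.png',s['image'][:,:,::-1])
t=grab('top');crop(t,255,170,345,270,6,'pics/t11.png');cv2.imwrite('pics/tf.png',t['image'][:,:,::-1])
E
```

```text
time_s: 43.58
position: [0.4537, -0.1639, 0.1306]
tool_rot: [[-0.172, 0.985, 0.001], [0.985, 0.172, -0.001], [-0.001, 0.001, -1.0]]
ft_force: [-0.7, 2.3, 6.1]
grip_width: 0.0129
time_s: 43.95
position: [0.4535, -0.1639, 0.1298]
tool_rot: [[-0.172, 0.985, -0.0], [0.985, 0.172, -0.0], [-0.0, -0.0, -1.0]]
ft_force: [0.1, -0.9, -0.3]
grip_width: 0.0299
time_s: 45.45
position: [0.3997, 0.1429, 0.2605]
tool_rot: [[-0.175, 0.985, 0.001], [0.985, 0.175, 0.0], [0.0, 0.001, -1.0]]
ft_force: [0.7, -0.2, 0.2]
grip_width: 0.0299
```

View pics/s11.png

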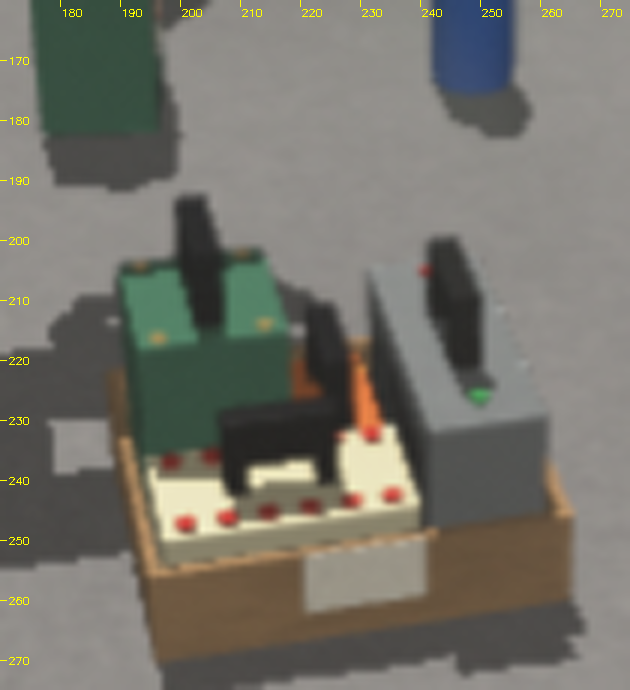

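View pics/t11.png

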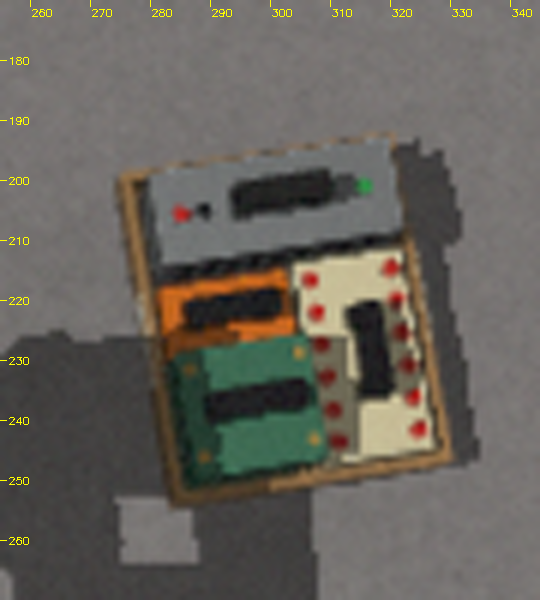

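View pics/tf.png

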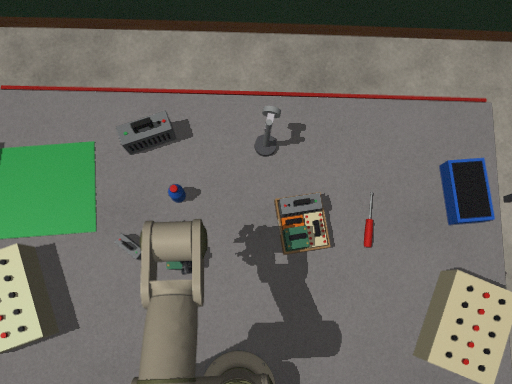

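View pics/sf.png

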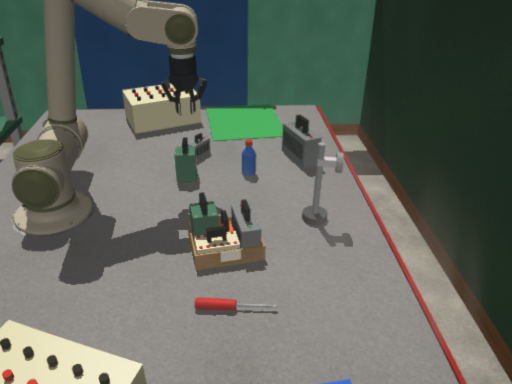

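The four modules sit flat inside the carton in both views. Meter at (290,237), battery at (291,220), supply at (300,200) and relay at (315,228) in the top view. The bottle, gauge stand and screwdriver are at their original pixels, and the arm is clear. I'm handing in.

```bash
python3 - <<'E'
from loc import *
s=grab('side'); print('meter top z.105',L(onz(s,f([(136,348),(289,333),(120,266),(262,251)],170,160,6),.105)))
print(env.observe()['time_s']); print(env.close_job())
E
```

```text
meter top z.105 [[-78.6, 0.3], [-15.4, -2.7], [-77.6, 63.2], [-15.9, 61.7]]
45.6
the job is handed in; nothing more can be done
None
```

All four modules are in the carton, and I handed the job in at 45.6 s of the 72 s allowed.

- **Placing:** I squared up the battery first, then packed the relay unit, the middle-sized supply and the right-hand meter. I gripped each by its handle and lowered it slowly until the wrist force changed. Contact came at the height expected for the carton floor each time, and the force was at most about 11 N, on the battery.
- **Last checks:** Both cameras show all four upright and flat, with no overlap. The meter's top corners, measured at the height they should have if it is seated, give about 62 x 63 mm against 64 x 68 mm. The bottle, gauge stand and screwdriver look unmoved.
- **Disagreements:** The two cameras differed by about 2 mm on the carton's position. Gaps between the modules and to the walls measured about 2 to 5 mm, so there was enough room.

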